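# Empty the tumbling drum into the catch pan

### The arm

A 6-joint arm with a two-finger parallel gripper is mounted at the origin on a cart in front of the work surface, level with it; the furniture and walls round the work are solid. World frame = base frame: x ahead of the robot, y to its left, z up, the work surface at z = 0. Lengths are in m, angles in rad, forces in N, time in s.
With the tool pointing down it reaches from about 0.35 to 0.975 m from the base axis. Payload 4.9 kg.
Tool frame: the origin (TCP) lies on the mounting face of the last link; the fingertips stand 173 mm ahead of it and the grasp point (between the pads) lies 155 mm ahead of it; z points along the fingers, y is the direction in which the jaws open and shut (so a half turn about z gives the same grasp; the last joint's range is limited). The gripper opens to 85 mm and grips with 20 to 120 N. Pads are 22 mm wide; open, the fingers measure 114 mm over their backs; the gripper's body (76 mm by 85 mm) begins 54 mm behind the grasp point. The pads swing forward as they close: fully open they stand 13 mm farther back than shut.
Start: joints at [-1.224, 0.053, 1.613, -0, 1.476, -0.119], TCP at [0.281, -0.558, 0.405] pointing down, gripper open.
Joint ranges: [-3.01, 3.01], [-1.01, 2.22], [0.06, 2.58], [-1.02, 4.17], [0.09, 2.62], [-3.14, 3.14]. Speed limits (rad/s): [2.57, 2.57, 3.14, 3.14, 3.14, 3.14].

### API

Orientations are given as a rotation vector (axis times angle).
In Python, from station import ctrl gives the robot as it stands. The module is installed in compiled form; this text tells all that it offers.
- The arm moves only by the tool jog_arm, never from a script. Its argument "steps" is a list of rows, each a list of 2 entries, a list of its own where there are three numbers: the shift along the tool's x, y, z in cm, then the turn, a rotation vector about the tool's x, y, z in degrees. In form: [[[tx, ty, tz], [rx, ry, rz]], ...]. A call has 1 to 8 rows; each row shifts and turns the pose as measured when the row begins, along the tool's axes as they then stand; what a row does not reach is not made up. A row lasts 1/10 s, in which the tool goes at most 50 mm and 8.59 degrees, less where a joint would pass 70% of its speed; a pose out of reach is approached as far as the arm can. A call is refused whole if a number of a shift passes 5 or a number of a turn 8.59, either way. A call with a gripper value outside its range is refused whole. "fingers" is the gripper command: -1 is shut, 1 is fully open, values between are in proportion, set as the call begins (left out, the last holds). The fingers move at their own pace and stop on an object; "grip_force" is the grip in N (left out, the last holds). Time passes only in rows, so rows that do not move let the fingers close. It gives the time, the measured TCP pose, the force and the opening at its end, in the units of the state.
- ctrl.get_obs(): the state, without advancing time (a new reading comes with each control period).
- ctrl.get_image(name): name is "side" or "top" or "wrist"; returns the picture (400x640x3 uint8, red, green, blue); there is no depth.
- ctrl.camera_info(name): a dict with "K" (3x3 intrinsics, pixels), "camera_from_world" (4x4, takes a point from world to camera coordinates). Camera axes: x right, y up, looking along -z (the intrinsics and any distortion apply to the point x, -y, -z); pixel columns grow to the right and rows downward; lengths in m; the calibration is good to about 2 mm. A picture is of the moment at which its call begins: read the wrist's pose just before it. camera_info takes no time and is no camera call; for the wrist camera it gives the pose at the moment of the call.
- ctrl.finish_job(): hands the job in, once; it reports no verdict.
The state is a dict: "t": time; "q": joint angles; "dq": joint speeds; "effort": joint torques, N m; "tool_pos": TCP position; "tool_rot": TCP orientation; "contact_force": force on the tool from outside, world axes, zero at the start; "wrist_torque": the same for the moment, N m; "opening": finger opening in m.
Only numpy, scipy, OpenCV 4.12 (cv2) and the standard library are available. Lean on these libraries where they do the work, as an engineer would, in place of code of your own. Each camera call takes 0.05 s, during which the arm holds its last target.

### The job

The grinding balls in the blue tumbling drum are finished. First bring the catch pan in under the middle of the drum, standing flat on the table, then turn the drum (it has a crank) until its side port faces straight down, so that all four balls drop into the pan, and leave drum and pan like that. Do not spill a ball or disturb the bottles and flasks beside the work.

Things in the scene. Friction and masses are not known exactly. Their poses are not given: they have to be found in the camera images.
- cradle: fixed stand of the drum: two bearing stands (feet 134 mm long in y, blocks up to 133 mm high, outer faces at x +-74 mm), gap between them 116 mm, open at table level from +y; on -y a 12 mm high tie bar (y -62 to -72 mm). Origin on the table under the drum's middle, z up, x along the level axle, 120 mm above the table; -x is the crank end, toward the robot
- drum (a joint): turn of the blue eight-sided drum (116 mm across, 80 mm long), rad. 0: port straight up, crank arm level toward cradle +y; growing q lifts the handle over the top to -y; pi: port straight down. Stops at -0.7 and 3.9. Takes 0.12 N m (2 to 3 N at the handle), stays where left. Handle middle in the cradle frame: x -123, y 55 cos(q), z 120 + 55 sin(q) mm
- crank_grip (a point): middle of the black crank handle: a free-spinning round sleeve, 16 mm in diameter, 54 mm long, parallel to the drum's axle, 55 mm from the axle, at the cradle's -x end (cradle x -96 to -150 mm; the crank arm lies between x -83 and -95 mm)
- port (a point): middle of the drum's open side port (opening 62 mm along the axle by about 37 mm, steel rim), 50 mm from the axle; its z axis points out of the port
- pan: loose steel catch pan, 0.2 kg: tray 96 mm (x) by 110 mm (y) outside, walls 26 mm high and 3 mm thick, with a straight black handle toward its +y. Origin at the centre of the tray's underside, z up
- pan_grip (a point): place to take the pan's handle, 125 mm from the tray's centre along the pan's +y and 26 mm above the table; the handle is a bar along y, 14 mm wide (x), 18 mm tall, from 62 to 148 mm from the tray's centre
- ball_a_center (a point): centre of a loose white porcelain grinding ball, 22 mm in diameter, 14 g; four of them lie inside the drum at the start
- ball_b_center (a point): centre of a loose white porcelain grinding ball, 22 mm in diameter, 14 g; four of them lie inside the drum at the start
- ball_c_center (a point): centre of a loose white porcelain grinding ball, 22 mm in diameter, 14 g; four of them lie inside the drum at the start
- ball_d_center (a point): centre of a loose white porcelain grinding ball, 22 mm in diameter, 14 g; four of them lie inside the drum at the start
- dropper_yellow: bystander, small squeeze bottle, clear with yellow content, 37 mm across, 70 mm tall; origin at the centre of its underside, z up
- flask_amber: bystander, small glass flask with a round amber bulb and flared neck, 41 mm across, 70 mm tall; origin at the centre of its underside, z up
- flask_clear: bystander, small glass flask with a round clear bulb and flared neck, 41 mm across, 66 mm tall; origin at the centre of its underside, z up

How it is judged:
By the outcome, as a careful person would: the job done as asked, in the order asked, and still so for the second after the job is handed in, with the robot touching nothing.
It also fails if it takes over 64 s, if anything falls off the work surface, if the arm or the gripper's body presses on something with over 40 N, if the wrist force passes 120 N, or if a joint passes its speed limit or range.

## Working session

There is one attempt and no reset: what is moved stays moved. The work goes in short steps, Python scripts to look and compute and a tool call to move; the robot and the scene stay as the last step left them, time stands still between calls to the robot, and variables do not carry over. Pictures are saved under pics/ and viewed, and the job is handed in when it is done.

Besides the shell and the picture viewer there is one more tool, called in YAML: its name, and indented under it one key for each argument. jog_arm: Moves the arm, as the interface text tells. Its arguments: {"type":"object","properties":{"steps":{"type":"array","items":{"type":"array"}},"fingers":{"type":"number"},"grip_force":{"type":"number"}},"required":["steps"]}

```bash
mkdir -p pics
python3 - <<'E'
from station import ctrl
import cv2, numpy as np
np.set_printoptions(precision=4,suppress=True)
for n in ["side","top","wrist"]:
    ci=ctrl.camera_info(n); print(n,ci["K"],ci["camera_from_world"],[k for k in ci])
    cv2.imwrite(f"pics/{n}0.png",ctrl.get_image(n)[:,:,::-1])
print(ctrl.get_obs())
E
```

```text
side [[409.811    0.     318.4213]
 [  0.     409.811  201.9236]
 [  0.       0.       1.    ]] [[ 0.9738 -0.2273  0.0032 -0.5752]
 [ 0.1483  0.6458  0.7489 -0.1905]
 [-0.1723 -0.7289  0.6626 -0.9515]
 [ 0.      0.      0.      1.    ]] ['K', 'camera_from_world']
top [[444.2162   0.     321.4615]
 [  0.     444.2162 201.9399]
 [  0.       0.       1.    ]] [[-0.0264 -0.9995 -0.0154  0.0379]
 [ 0.9891 -0.0284  0.1446 -0.6325]
 [-0.145  -0.0114  0.9894 -1.118 ]
 [ 0.      0.      0.      1.    ]] ['K', 'camera_from_world']
wrist [[360.0987   0.     320.5257]
 [  0.     360.0987 191.6872]
 [  0.       0.       1.    ]] [[ 0.4504 -0.8928 -0.0018 -0.6236]
 [ 0.8483  0.4286 -0.311   0.0414]
 [ 0.2785  0.1385  0.9504 -0.3796]
 [ 0.      0.      0.      1.    ]] ['K', 'camera_from_world']
{'t': 0.15, 'q': array([-1.224 ,  0.0532,  1.614 ,  0.    ,  1.476 , -0.119 ]), 'dq': array([ 0.0003, -0.0014, -0.0043, -0.0008,  0.0002,  0.0011]), 'effort': array([  0.0005, -39.4242, -37.0722,  -0.0001,   0.0047,   0.    ]), 'tool_pos': array([ 0.2806, -0.5582,  0.4037]), 'tool_rot': array([-3.0552, -0.7247,  0.0003]), 'contact_force': array([-0.0989, -0.2519, -0.961 ]), 'wrist_torque': array([-0.0089,  0.009 , -0.0116]), 'opening': 0.08544550288727867}
```

View pics/side0.png

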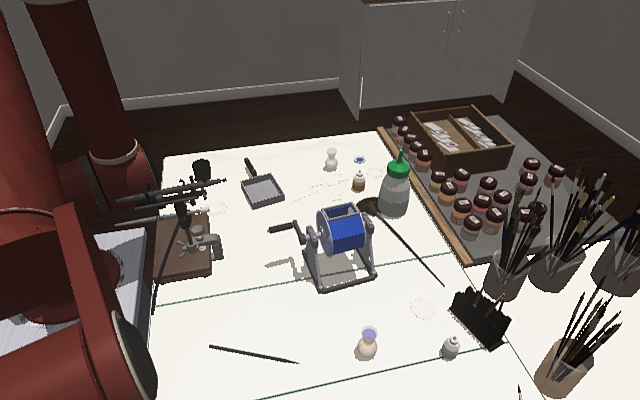

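View pics/top0.png

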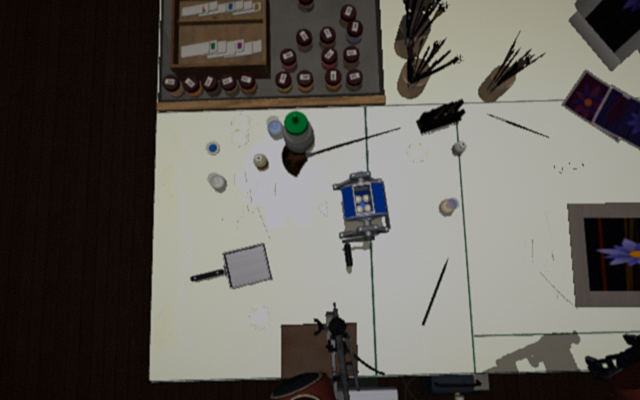

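View pics/wrist0.png

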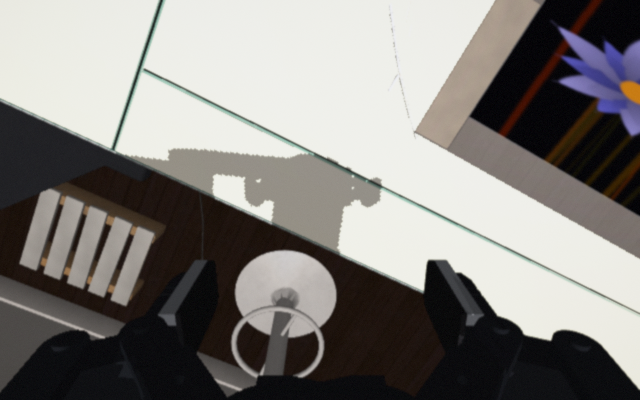

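```bash
cat > h.py <<'E'
import numpy as np, cv2
from station import ctrl
from scipy.spatial.transform import Rotation as R
np.set_printoptions(precision=4,suppress=True)
def ray(n,u,v,ci=None):
    ci=ci or ctrl.camera_info(n); K=ci["K"];T=ci["camera_from_world"]
    d=np.array([(u-K[0,2])/K[0,0],-(v-K[1,2])/K[1,1],-1.])
    Rm=T[:3,:3]; return -Rm.T@T[:3,3], Rm.T@d
def onz(n,u,v,z,ci=None):
    o,d=ray(n,u,v,ci); return o+d*(z-o[2])/d[2]
def two(n1,p1,n2,p2):
    o1,d1=ray(n1,*p1);o2,d2=ray(n2,*p2)
    A=np.stack([d1,-d2],1);s=np.linalg.lstsq(A,o2-o1,rcond=None)[0]
    a=o1+d1*s[0];b=o2+d2*s[1];return (a+b)/2,np.linalg.norm(a-b)
def proj(n,p,ci=None):
    ci=ci or ctrl.camera_info(n);T=ci["camera_from_world"];K=ci["K"]
    c=T[:3,:3]@np.asarray(p)+T[:3,3]; return np.array([K[0,2]+K[0,0]*c[0]/-c[2],K[1,2]+K[1,1]*-c[1]/-c[2]])
def crop(src,dst,x0,y0,w,h,s):
    im=cv2.imread(src)[y0:y0+h,x0:x0+w]; cv2.imwrite(dst,cv2.resize(im,None,fx=s,fy=s,interpolation=cv2.INTER_CUBIC))
E
python3 - <<'E'
from h import *
crop("pics/top0.png","pics/t1.png",180,130,240,160,3.3)
crop("pics/side0.png","pics/s1.png",225,135,190,160,3.7)
E
```

```text
(no output)
```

View pics/t1.png

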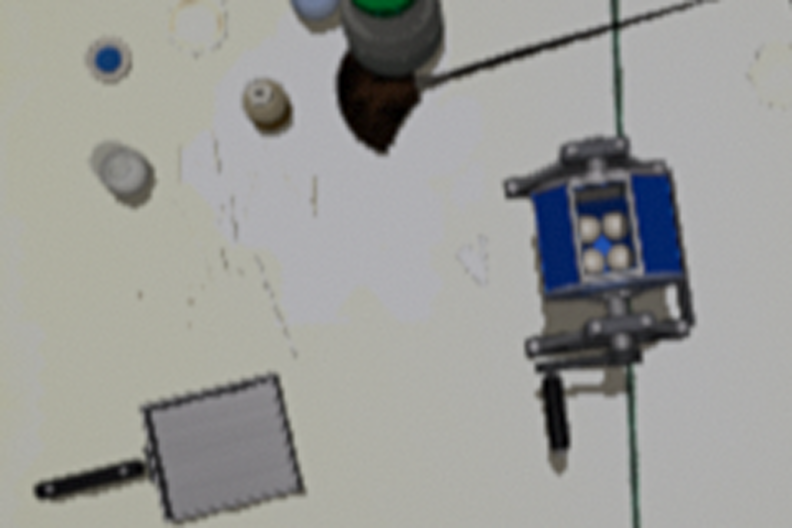

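View pics/s1.png

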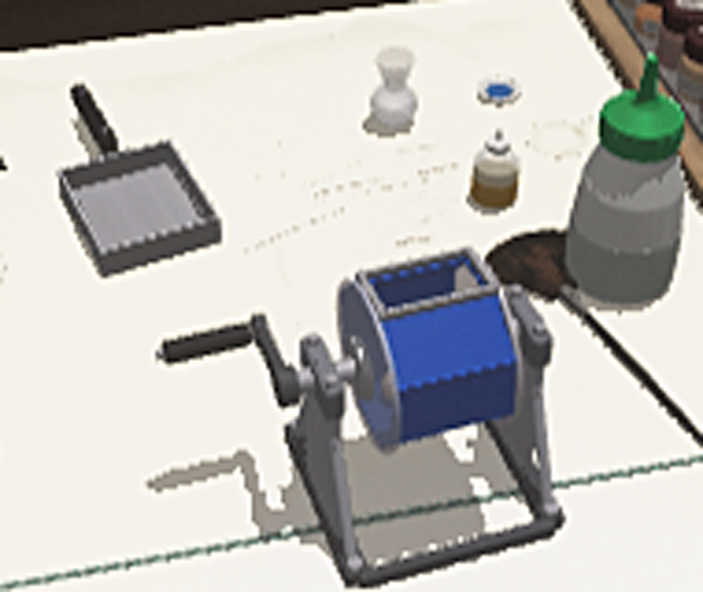

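Run:
```python
from h import *
t=lambda x,y:(180+(x+.5)/3.3-.5,130+(y+.5)/3.3-.5)
s=lambda x,y:(225+(x+.5)/3.7-.5,135+(y+.5)/3.7-.5)
print("rim")
P=[]
for a,b in [((568,183),(470,250)),((625,178),(497,283)),((640,275),(385,318)),((583,285),(357,272))]:
    p,e=two("top",t(*a),"side",s(*b));P.append(p);print(p,e)
P=np.array(P);print(P.mean(0)); d=(P[0]+P[1]-P[2]-P[3]);print("axis yaw",np.degrees(np.arctan2(d[1],d[0])))
print("handle")
h0=two("top",t(551,378),"side",s(250,335));h1=two("top",t(563,448),"side",s(162,355))
print(h0,h1)
d=h0[0]-h1[0];print(np.degrees(np.arctan2(d[1],d[0])),np.linalg.norm(d))
print("pan rim z=.026")
Q=np.array([onz("top",*t(*c),.026) for c in [(145,407),(275,376),(303,490),(168,522)]]);print(Q,Q.mean(0),np.linalg.norm(np.diff(Q,axis=0),axis=1))
print("panhandle",onz("top",*t(40,490),.035),onz("top",*t(143,467),.035))
print("bottles",onz("top",*t(262,92),.07),onz("top",*t(118,165),.035),onz("side",*s(495,198),.005),onz("side",*s(390,122),.005))
print("base bar corners side",onz("side",*s(352,578),.006),onz("side",*s(560,522),.006), "foot",onz("side",*s(290,432),.006))
print("amber",onz("top",447,206,.035),onz("top",459,149,.03))
```

```text
rim
[ 0.6534 -0.0533  0.17  ] 0.0006309912353996021
[ 0.6557 -0.0934  0.1783] 0.003525016282893506
[ 0.587  -0.1015  0.1727] 0.003265624128607412
[ 0.5806 -0.0611  0.1736] 0.002547476894896867
[ 0.6192 -0.0773  0.1737]
axis yaw 6.392533419132825
handle
(array([ 0.5188, -0.0388,  0.1139]), np.float64(0.0018521874810269795)) (array([ 0.4654, -0.0456,  0.1156]), np.float64(0.002366733598065548))
7.227809142083336 0.05381643137848943
pan rim z=.026
[[0.5079 0.2818 0.026 ]
 [0.5298 0.1777 0.026 ]
 [0.4394 0.1563 0.026 ]
 [0.4173 0.2631 0.026 ]] [0.4736 0.2197 0.026 ] [0.1063 0.0929 0.1091]
panhandle [0.445  0.3621 0.035 ] [0.4607 0.281  0.035 ]
bottles [0.7516 0.18   0.07  ] [0.7033 0.3027 0.035 ] [0.7536 0.1789 0.005 ] [0.697  0.2955 0.005 ]
base bar corners side [ 0.558  -0.1533  0.006 ] [ 0.6969 -0.1411  0.006 ] foot [ 0.5447 -0.028   0.006 ]
amber [ 0.6147 -0.3094  0.035 ] [ 0.769  -0.3533  0.03  ]
```

```bash
cat >> h.py <<'E'
def down(phi):
    y=np.array([np.cos(phi),np.sin(phi),0]);z=np.array([0,0,-1.]);return np.stack([np.cross(y,z),y,z],1)
def pose():
    o=ctrl.get_obs();return np.array(o["tool_pos"]),R.from_rotvec(o["tool_rot"]).as_matrix(),o
def plan(wps,step=.04,ang=8.,start=None):
    p,M=start if start else pose()[:2]
    rows=[]
    for tp,phi in wps:
        Mt=down(np.radians(phi));tp=np.array(tp,float)
        rv=R.from_matrix(M.T@Mt).as_rotvec()
        n=max(1,int(np.ceil(max(np.linalg.norm(tp-p)/step,np.degrees(np.linalg.norm(rv))/ang))))
        p0,M0=p,M
        for i in range(1,n+1):
            pt=p0+(tp-p0)*i/n;Mn=M0@R.from_rotvec(rv*i/n).as_matrix()
            sh=np.round(M.T@(pt-p)*100,2);tr=np.round(np.degrees(R.from_matrix(M.T@Mn).as_rotvec()),2)
            rows.append([(sh+0.).tolist(),(tr+0.).tolist()])
            p=p+M@sh/100;M=M@R.from_rotvec(np.radians(tr)).as_matrix()
    for i in range(0,len(rows),8):print(str(rows[i:i+8]).replace(" ",""))
    return p,M
def stat():
    p,M,o=pose();print("t",round(o["t"],2),p,"phi",np.degrees(np.arctan2(M[1,1],M[0,1])).round(2),"zax",M[:,2],"F",o["contact_force"],"open",round(o["opening"],4),"q",o["q"])
E
python3 - <<'E'
from h import *
stat()
M=pose()[1];print(M)
ci=ctrl.camera_info("wrist");T=ci["camera_from_world"];print("cam in tool",M.T@(-T[:3,:3].T@T[:3,3]-pose()[0]))
print(M.T@T[:3,:3].T)
print(onz("top",335,330,.1),onz("top",295,165,.0),onz("top",397,128,0))
plan([((.45,-.3,.43),70),((.50,0,.43),40),((.46,.28,.36),12)],step=.045)
E
```

```text
t 0.15 [ 0.2806 -0.5582  0.4037] phi -63.31 zax [-0.0005  0.0015 -1.    ] F [-0.0989 -0.2519 -0.961 ] open 0.0854 q [-1.224   0.0532  1.614   0.      1.476  -0.119 ]
[[ 0.8935  0.4492 -0.0005]
 [ 0.4492 -0.8935  0.0015]
 [ 0.0002 -0.0016 -1.    ]]
cam in tool [ 0.0796 -0.0005  0.0311]
[[ 0.0014  0.9503  0.3112]
 [ 1.     -0.0014 -0.0005]
 [-0.      0.3112 -0.9503]]
[ 0.3144 -0.0044  0.1   ] [0.7453 0.0913 0.    ] [ 0.8422 -0.1949  0.    ]
[[[1.57,-0.91,-0.15],[0.0,-0.01,-7.84]],[[1.68,-0.69,-0.16],[0.0,0.0,-7.84]],[[1.76,-0.45,-0.15],[-0.01,-0.01,-7.85]],[[1.81,-0.2,-0.15],[0.0,-0.01,-7.84]],[[1.81,0.04,-0.16],[0.0,0.0,-7.84]],[[1.8,0.29,-0.15],[0.0,-0.01,-7.84]],[[1.73,0.53,-0.15],[0.0,-0.01,-7.84]],[[1.65,0.76,-0.16],[-0.01,0.0,-7.84]]]
[[[1.53,0.98,-0.15],[0.0,-0.01,-7.85]],[[1.38,1.18,-0.16],[0.0,-0.01,-7.84]],[[1.21,1.36,-0.15],[0.0,0.0,-7.84]],[[1.01,1.51,-0.16],[0.0,-0.01,-7.84]],[[0.79,1.63,-0.15],[-0.01,-0.01,-7.84]],[[0.57,1.73,-0.16],[0.0,0.0,-7.85]],[[0.32,1.79,-0.15],[0.0,-0.01,-7.84]],[[0.08,1.81,-0.15],[0.0,0.0,-7.84]]]
[[[-0.17,1.81,-0.16],[0.0,-0.01,-7.84]],[[0.79,4.27,0.0],[0.0,0.0,4.29]],[[1.12,4.2,0.0],[0.0,0.0,4.28]],[[1.42,4.11,0.0],[0.0,0.0,4.29]],[[1.72,3.99,0.0],[0.0,0.0,4.28]],[[2.02,3.84,0.0],[0.0,0.0,4.29]],[[2.3,3.69,0.0],[0.0,0.0,4.28]],[[2.57,3.5,0.0],[0.0,0.0,4.29]]]
[[[3.43,2.13,1.0],[0.0,0.0,4.0]],[[3.57,1.89,1.0],[0.0,0.0,4.0]],[[3.7,1.64,1.0],[0.0,0.0,4.0]],[[3.8,1.37,1.0],[0.0,0.0,4.0]],[[3.89,1.11,1.0],[0.0,0.0,4.0]],[[3.95,0.83,1.0],[0.0,0.0,4.0]],[[4.0,0.55,1.0],[0.0,0.0,4.0]]]
```

Run:
```python
from h import *
plan([((.45,-.3,.43),-40),((.50,0,.43),-15),((.46,.29,.36),12)],step=.045)
```

```text
[[[3.82,-2.21,-0.37],[-0.01,0.0,-3.33]],[[3.94,-1.98,-0.37],[-0.01,-0.01,-3.33]],[[4.05,-1.76,-0.37],[-0.02,0.0,-3.33]],[[4.14,-1.51,-0.38],[-0.01,-0.01,-3.33]],[[4.23,-1.27,-0.37],[-0.01,0.0,-3.33]],[[4.29,-1.02,-0.38],[-0.01,-0.01,-3.33]],[[4.34,-0.77,-0.37],[-0.02,0.0,-3.33]],[[3.74,-2.21,0.0],[0.0,0.0,-3.57]]]
[[[3.87,-1.97,0.0],[0.0,0.0,-3.57]],[[3.99,-1.72,0.0],[0.0,0.0,-3.57]],[[4.09,-1.48,0.0],[0.0,0.0,-3.58]],[[4.17,-1.21,0.0],[0.0,0.0,-3.57]],[[4.24,-0.96,0.0],[0.0,0.0,-3.57]],[[4.29,-0.69,0.0],[0.0,0.0,-3.57]],[[3.85,-1.62,1.0],[0.0,0.0,-3.86]],[[3.96,-1.36,1.0],[0.0,0.0,-3.85]]]
[[[4.04,-1.1,1.0],[0.0,0.0,-3.86]],[[4.1,-0.81,1.0],[0.0,0.0,-3.86]],[[4.14,-0.54,1.0],[0.0,0.0,-3.86]],[[4.18,-0.26,1.0],[0.0,0.0,-3.85]],[[4.18,0.02,1.0],[0.0,0.0,-3.86]]]
```

jog_arm:
  steps:
    - [[3.8,-2.2,-0.4],[0,0,-3.3]]
    - [[3.9,-2.0,-0.4],[0,0,-3.3]]
    - [[4.0,-1.8,-0.4],[0,0,-3.3]]
    - [[4.1,-1.5,-0.4],[0,0,-3.3]]
    - [[4.2,-1.3,-0.4],[0,0,-3.3]]
    - [[4.3,-1.0,-0.4],[0,0,-3.3]]
    - [[4.3,-0.8,-0.4],[0,0,-3.3]]
    - [[3.7,-2.2,0],[0,0,-3.6]]

```text
t: 0.95
tool_pos: [0.4572, -0.251, 0.4293]
tool_rot: [-2.795, -1.42, -0.0]
contact_force: [0.7, -0.1, -0.3]
opening: 0.0852
```

jog_arm:
  steps:
    - [[3.9,-2.0,0],[0,0,-3.6]]
    - [[4.0,-1.7,0],[0,0,-3.6]]
    - [[4.1,-1.5,0],[0,0,-3.6]]
    - [[4.2,-1.2,0],[0,0,-3.6]]
    - [[4.2,-1.0,0],[0,0,-3.6]]
    - [[4.3,-0.7,0],[0,0,-3.6]]
    - [[3.9,-1.6,1],[0,0,-3.9]]
    - [[4.0,-1.4,1],[0,0,-3.9]]

```text
t: 1.75
tool_pos: [0.4823, 0.1057, 0.411]
tool_rot: [-2.322, -2.109, -0.008]
contact_force: [0.7, 0.3, 0.3]
opening: 0.0855
```

Run:
```python
from h import *
stat()
plan([((.46,.29,.36),12)],step=.045)
```

```text
t 1.75 [0.4823 0.1057 0.411 ] phi -5.52 zax [ 0.0006  0.0065 -1.    ] F [0.6779 0.313  0.2837] open 0.0855 q [ 0.0636 -0.2738  1.9035  0.0065  1.5108  0.1594]
[[[3.62,-0.8,1.04],[0.01,-0.07,-3.5]],[[3.66,-0.57,1.04],[0.01,-0.08,-3.51]],[[3.69,-0.35,1.03],[0.01,-0.07,-3.5]],[[3.71,-0.13,1.03],[0.02,-0.08,-3.5]],[[3.71,0.11,1.03],[0.01,-0.07,-3.51]]]
```

jog_arm:
  steps:
    - [[3.6,-0.8,1],[0,0,-3.5]]
    - [[3.7,-0.6,1],[0,0,-3.5]]
    - [[3.7,-0.4,1],[0,0,-3.5]]
    - [[3.7,-0.1,1],[0,0,-3.5]]
    - [[3.7,0.1,1],[0,0,-3.5]]
    - [[0,0,0],[0,0,0]]

```text
t: 2.35
tool_pos: [0.4533, 0.3015, 0.3572]
tool_rot: [-1.948, -2.457, -0.005]
contact_force: [0.5, -0.2, -1.1]
opening: 0.0854
```

Run:
```python
from h import *
stat()
import pickle
ci=ctrl.camera_info("wrist");pickle.dump(ci,open("w1.pkl","wb"))
cv2.imwrite("pics/w1.png",ctrl.get_image("wrist")[:,:,::-1])
for p in [(.447,.342,.035),(.474,.22,.026),(.62,-.08,.15)]: print(proj("wrist",p,ci))
```

```text
t 2.35 [0.4533 0.3015 0.3572] phi 13.17 zax [-0.0026  0.006  -1.    ] F [ 0.5459 -0.1577 -1.1263] open 0.0854 q [ 0.4489 -0.1066  1.8493  0.0067  1.3986  0.2179]
[325.184  127.9648]
[322.7238 261.0846]
[405.8078 658.6728]
```

View pics/w1.png

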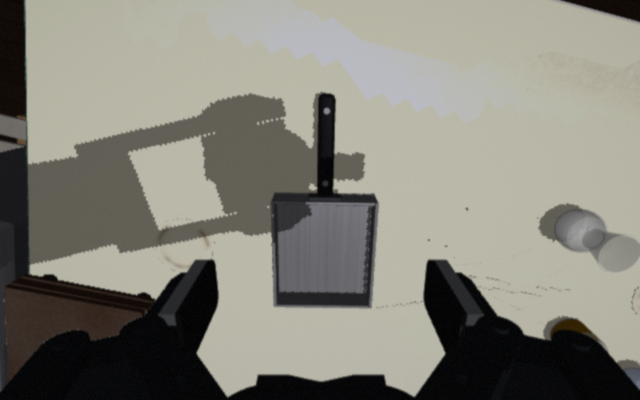

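Run:
```python
from h import *
import pickle
ci=pickle.load(open("w1.pkl","rb"))
a=onz("wrist",325.5,95,.035,ci);b=onz("wrist",324,194,.035,ci);print(a,b,np.linalg.norm(a-b),"yaw",np.degrees(np.arctan2(-(a-b)[0],(a-b)[1])))
Q=np.array([onz("wrist",*c,.026,ci) for c in [(272,195),(378.5,194.5),(373.5,307),(275,307)]]);print(Q,Q.mean(0),np.linalg.norm(np.diff(Q,axis=0),axis=1))
d=(Q[0]+Q[1]-Q[2]-Q[3]);print(np.degrees(np.arctan2(-d[0],d[1])))
d=(Q[1]+Q[2]-Q[0]-Q[3]);print(np.degrees(np.arctan2(d[1],d[0])))
```

```text
[0.4413 0.367  0.035 ] [0.4591 0.2874 0.035 ] 0.08162824400632243 yaw 12.60081875732524
[[0.4155 0.2731 0.026 ]
 [0.5066 0.295  0.026 ]
 [0.5339 0.1825 0.026 ]
 [0.4402 0.1604 0.026 ]] [0.4741 0.2278 0.026 ] [0.0937 0.1158 0.0963]
13.006988854397148
13.396734328438665
```

Run:
```python
from h import *
plan([((.4465,.344,.22),13),((.4465,.344,.184),13)],step=.035)
```

```text
[[[0.87,0.06,2.76],[0.0,-0.06,0.01]],[[0.87,0.06,2.76],[-0.01,-0.07,0.02]],[[0.88,0.05,2.76],[0.0,-0.06,0.01]],[[0.88,0.06,2.76],[-0.01,-0.06,0.01]],[[0.88,0.06,2.76],[0.0,-0.07,0.01]],[[0.0,0.0,1.8],[0.0,0.0,0.0]],[[0.0,0.0,1.8],[0.0,0.0,0.0]]]
```

jog_arm:
  steps:
    - [[0.9,0.06,2.8],[0,-0.06,0]]
    - [[0.9,0.06,2.8],[0,-0.06,0]]
    - [[0.9,0.06,2.8],[0,-0.06,0]]
    - [[0.9,0.06,2.8],[0,-0.06,0]]
    - [[0.8,0.06,2.7],[0,-0.06,0]]
    - [[0,0,0],[0,0,0]]
  fingers: 0.2

```text
t: 3.0
tool_pos: [0.4498, 0.3417, 0.2184]
tool_rot: [1.96, 2.448, 0.007]
contact_force: [0.2, -0.0, -0.6]
opening: 0.0514
```

Run:
```python
from h import *
stat()
plan([((.4465,.344,.184),13)],step=.02)
```

```text
t 3.0 [0.4498 0.3417 0.2184] phi 12.63 zax [ 0.0071  0.0002 -1.    ] F [ 0.196  -0.0147 -0.5556] open 0.0514 q [ 0.5185  0.1     1.894  -0.0037  1.1413  0.2995]
[[[0.15,-0.15,1.72],[0.2,0.04,-0.18]],[[0.15,-0.14,1.72],[0.2,0.04,-0.19]]]
```

jog_arm:
  steps:
    - [[0.3,-0.3,0],[0.4,0,-0.3]]
    - [[0,0,1.2],[0,0,0]]
    - [[0,0,1.2],[0,0,0]]
    - [[0,0,1.0],[0,0,0]]
    - [[0,0,0],[0,0,0]]

```text
t: 3.5
tool_pos: [0.4488, 0.3427, 0.1873]
tool_rot: [1.958, 2.451, 0.009]
contact_force: [-0.7, -0.6, 0.7]
opening: 0.0513
```

Run:
```python
from h import *
stat()
cv2.imwrite("pics/w2.png",ctrl.get_image("wrist")[:,:,::-1])
```

```text
t 3.5 [0.4488 0.3427 0.1873] phi 12.77 zax [ 0.0068  0.0017 -1.    ] F [-0.7404 -0.6143  0.7058] open 0.0513 q [ 0.5208  0.1466  1.904  -0.0022  1.0843  0.2989]
```

View pics/w2.png

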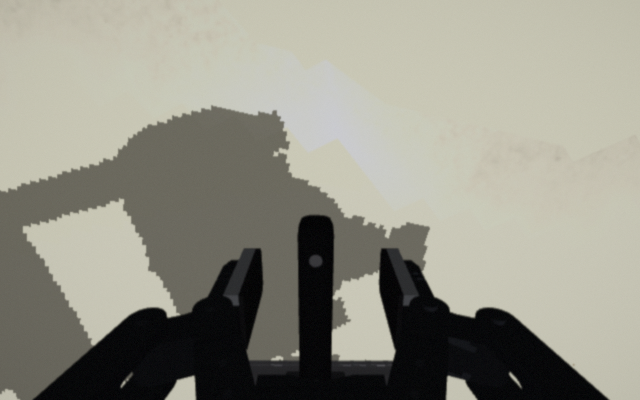

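jog_arm:
  steps:
    - [[0,-0.2,0.5],[0.4,0,0]]
    - [[0,0,0.1],[0,0,0]]

```text
t: 3.75
tool_pos: [0.4475, 0.3427, 0.1824]
tool_rot: [1.96, 2.454, 0.003]
contact_force: [0.5, -1.0, -1.1]
opening: 0.051
```

jog_arm:
  steps:
    - [[0,0,0],[0,0,0]]
    - [[0,0,0],[0,0,0]]
    - [[0,0,0],[0,0,0]]
    - [[0,0,0],[0,0,0]]
    - [[0,0,0],[0,0,0]]
    - [[0,0,0],[0,0,0]]
  fingers: -1
  grip_force: 80

```text
t: 4.35
tool_pos: [0.4476, 0.3428, 0.1831]
tool_rot: [1.961, 2.454, 0.004]
contact_force: [-0.6, -0.6, 0.3]
opening: 0.0124
```

Run:
```python
from h import *
stat()
```

```text
t 4.35 [0.4476 0.3428 0.1831] phi 12.75 zax [ 0.0019  0.0015 -1.    ] F [-0.5989 -0.6195  0.2528] open 0.0124 q [0.5216 0.1522 1.9062 0.0004 1.0807 0.2988]
```

Run:
```python
from h import *
crop("pics/top0.png","pics/t2.png",325,160,75,75,8)
crop("pics/side0.png","pics/s2.png",295,195,90,105,6)
```

```text
(no output)
```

View pics/t2.png

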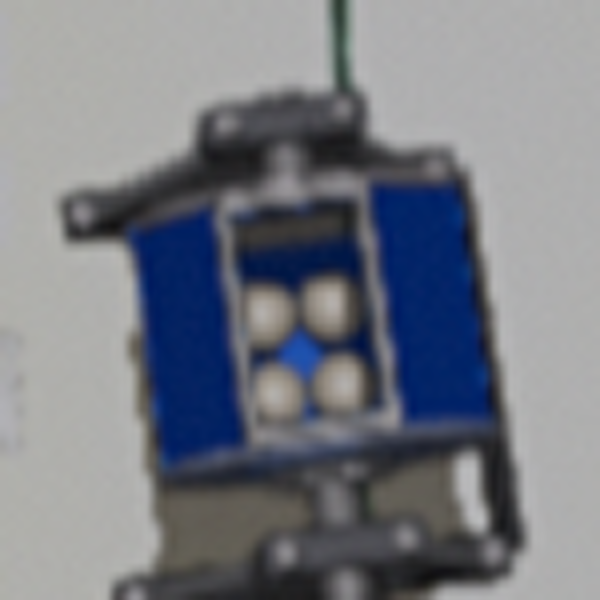

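View pics/s2.png

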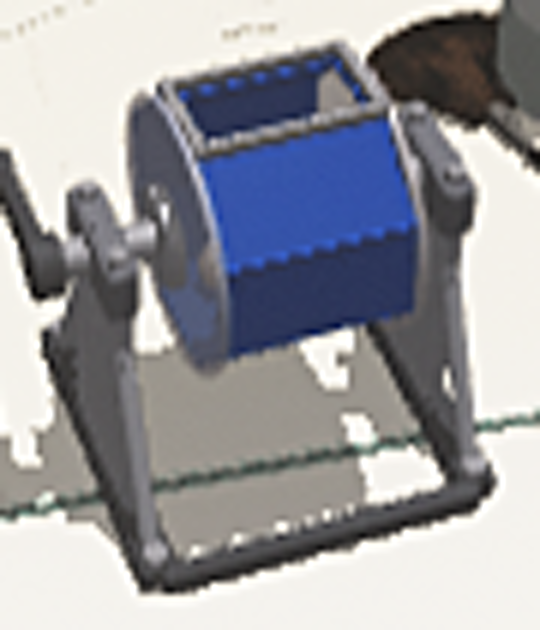

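Run:
```python
from h import *
t=lambda x,y:(325+(x+.5)/8-.5,160+(y+.5)/8-.5)
s=lambda x,y:(295+(x+.5)/6-.5,195+(y+.5)/6-.5)
print(two("top",t(493,552),"side",s(155,552)),two("top",t(436,163),"side",s(473,465)))
print(two("top",t(285,553),"side",s(88,190)),two("top",t(405,535),"side",s(117,255)),two("top",t(225,122),"side",s(415,110)),two("top",t(345,105),"side",s(455,175)))
for z,pts in ((.014,[(83,212),(436,163),(493,552),(133,590)]),(.135,[(225,122),(345,105),(405,535),(285,553)])):
    Q=np.array([onz("top",*t(*c),z) for c in pts]);print(Q,Q.mean(0),np.linalg.norm(np.diff(Q,axis=0),axis=1))
    d=Q[0]+Q[1]-Q[2]-Q[3];print("yaw",np.degrees(np.arctan2(d[1],d[0])))
    d=Q[0]+Q[3]-Q[2]-Q[1];print("yaw",np.degrees(np.arctan2(-d[0],d[1])))
```

```text
(array([ 0.5608, -0.1494,  0.016 ]), np.float64(0.0008019516675058018)) (array([ 0.6924, -0.1364,  0.0153]), np.float64(0.0021838803775336524))
(array([ 0.5528, -0.0716,  0.1348]), np.float64(0.00017626747602026506)) (array([ 0.5564, -0.1074,  0.1362]), np.float64(0.0015654686659004522)) (array([ 0.6839, -0.0582,  0.1357]), np.float64(0.0016680292504000988)) (array([ 0.6879, -0.0949,  0.1354]), np.float64(0.0021967138154176335))
[[ 0.6804 -0.0168  0.014 ]
 [ 0.6937 -0.1367  0.014 ]
 [ 0.5614 -0.1497  0.014 ]
 [ 0.552  -0.0295  0.014 ]] [ 0.6219 -0.0832  0.014 ] [0.1207 0.133  0.1206]
yaw 5.627105576637961
yaw 5.398973415794142
[[ 0.6849 -0.0584  0.135 ]
 [ 0.6891 -0.0952  0.135 ]
 [ 0.5573 -0.1076  0.135 ]
 [ 0.5529 -0.0716  0.135 ]] [ 0.6211 -0.0832  0.135 ] [0.037  0.1324 0.0363]
yaw 5.543173111560247
yaw 6.733858376700358
```

Run:
```python
from h import *
plan([((.4476,.3428,.197),12.75),((.589,.239,.197),5.5)],step=.03)
```

```text
[[[0.0,0.0,-1.39],[0.13,-0.06,0.0]],[[-2.21,1.92,0.0],[0.0,0.0,1.21]],[[-2.16,1.96,0.0],[0.0,0.0,1.21]],[[-2.13,2.01,0.0],[0.0,0.0,1.21]],[[-2.08,2.05,0.0],[0.0,0.0,1.2]],[[-2.04,2.1,0.0],[0.0,0.0,1.21]],[[-1.99,2.14,-0.01],[0.0,0.0,1.21]]]
```

jog_arm:
  steps:
    - [[0,0,-0.8],[0,0,0]]
    - [[0,0,-0.8],[0,0,0]]
    - [[-2.2,1.9,0],[0,0,1.2]]
    - [[-2.2,2.0,0],[0,0,1.2]]
    - [[-2.1,2.0,0],[0,0,1.2]]
    - [[-2.1,2.0,0],[0,0,1.2]]
    - [[-2.0,2.1,0],[0,0,1.2]]
    - [[-2.0,2.1,0],[0,0,1.2]]

```text
t: 5.15
tool_pos: [0.5895, 0.238, 0.2015]
tool_rot: [-2.108, -2.325, -0.005]
contact_force: [0.6, -0.1, -3.0]
opening: 0.0127
```

Run:
```python
from h import *
stat()
for n in ["top","side"]: cv2.imwrite(f"pics/{n}1.png",ctrl.get_image(n)[:,:,::-1])
stat()
crop("pics/top1.png","pics/t3.png",200,110,200,150,4)
crop("pics/side1.png","pics/s3.png",200,100,200,150,4)
```

```text
t 5.15 [0.5895 0.238  0.2015] phi 5.61 zax [-0.      0.0046 -1.    ] F [ 0.552  -0.0964 -3.0214] open 0.0127 q [0.266  0.2762 1.7234 0.0049 1.1408 0.166 ]
t 5.25 [0.5913 0.2366 0.2022] phi 5.47 zax [ 0.003   0.0042 -1.    ] F [-0.8056 -0.1463 -2.1526] open 0.0127 q [0.2634 0.2771 1.7209 0.0036 1.1397 0.1665]
```

View pics/t3.png

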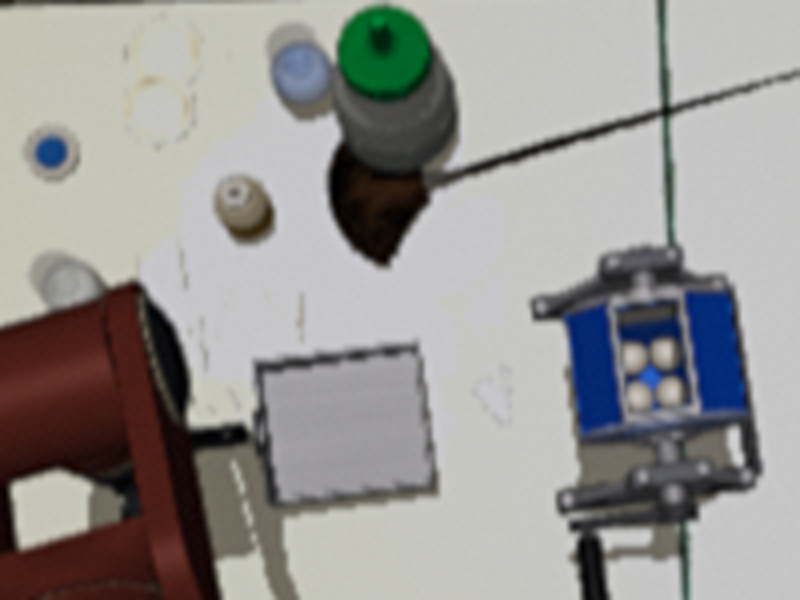

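View pics/s3.png

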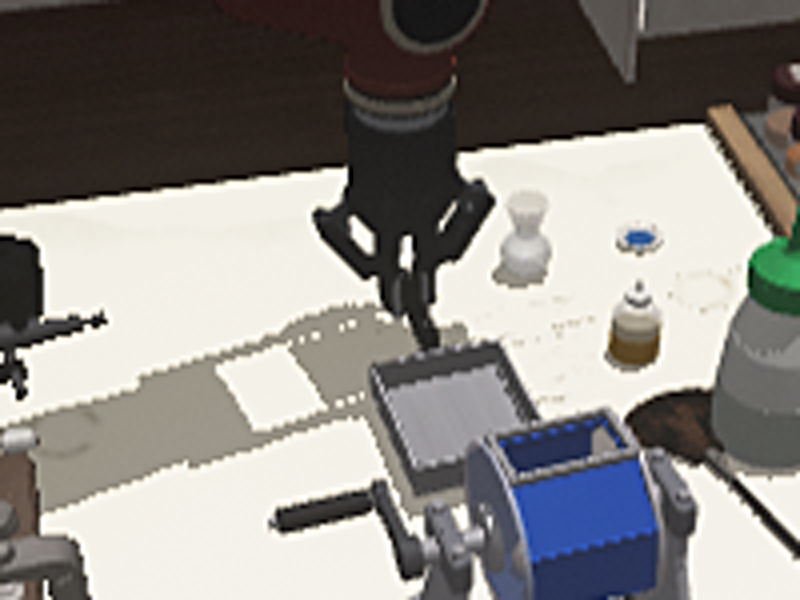

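Run:
```python
from h import *
t=lambda x,y:(200+(x+.5)/4-.5,110+(y+.5)/4-.5)
Q=np.array([onz("top",*t(*c),.044) for c in [(257,363),(416,346),(436,489),(274,503)]]);c=Q.mean(0);print(Q,c,np.linalg.norm(np.diff(Q,axis=0),axis=1))
d=Q[0]+Q[3]-Q[2]-Q[1];yaw=np.degrees(np.arctan2(-d[0],d[1]));print("yaw",yaw)
d=Q[0]+Q[1]-Q[2]-Q[3];print("yaw",np.degrees(np.arctan2(d[1],d[0])))
p,M,o=pose();print("tool->centre",np.linalg.norm(c[:2]-p[:2]),"in tool",M.T@(c-p), "cradle lateral",(c[:2]-[.621,-.083])@[.9951,.0993])
plan([((.5913,.2366,.191),5.6),((.6087,.0399,.191),5.6)],step=.03)
```

```text
[[0.6421 0.1719 0.044 ]
 [0.6504 0.067  0.044 ]
 [0.5559 0.056  0.044 ]
 [0.5497 0.1616 0.044 ]] [0.5995 0.1141 0.044 ] [0.1052 0.0952 0.1058]
yaw 3.939355661617502
yaw 6.542494165792864
tool->centre 0.12280632537582675 in tool [-0.1234 -0.004   0.1578] cradle lateral -0.0017746900396557075
[[[-0.01,0.0,1.12],[0.19,-0.22,-0.13]],[[-2.82,-0.03,0.0],[0.0,0.0,0.0]],[[-2.82,-0.02,0.0],[0.0,0.0,0.0]],[[-2.82,-0.03,0.0],[0.0,0.0,0.0]],[[-2.82,-0.03,0.0],[0.0,0.0,0.0]],[[-2.82,-0.03,0.0],[0.0,0.0,0.0]],[[-2.82,-0.02,0.0],[0.0,0.0,0.0]],[[-2.83,-0.03,0.0],[0.0,0.0,0.0]]]
```

jog_arm:
  steps:
    - [[0,0.1,1.1],[0.2,-0.2,-0.1]]
    - [[-2.5,0,0],[0,0,0]]
    - [[-2.5,0,0],[0,0,0]]
    - [[-2.5,0,0],[0,0,0]]
    - [[-2.5,0,0],[0,0,0]]
    - [[0,0,0],[0,0,0]]

```text
t: 5.85
tool_pos: [0.5982, 0.1379, 0.1866]
tool_rot: [-2.099, -2.329, 0.007]
contact_force: [0.7, 0.6, -2.7]
opening: 0.0125
```

Run:
```python
from h import *
stat()
p=pose()[0]; r=p[:2]-[.621,-.083];print("tool in cradle",r@[.9951,.0993],r@[-.0993,.9951])
cv2.imwrite("pics/side2.png",ctrl.get_image("side")[:,:,::-1])
cv2.imwrite("pics/top2.png",ctrl.get_image("top")[:,:,::-1])
crop("pics/side2.png","pics/s4.png",240,100,180,200,3)
crop("pics/top2.png","pics/t4.png",200,110,200,150,4)
```

```text
t 5.85 [0.5982 0.1379 0.1866] phi 5.96 zax [-0.0076  0.0011 -1.    ] F [ 0.7267  0.6329 -2.6564] open 0.0125 q [0.105  0.2542 1.7795 0.0021 1.1152 0.0001]
tool in cradle -0.0007080613304026861 0.22205547815643814
```

View pics/s4.png

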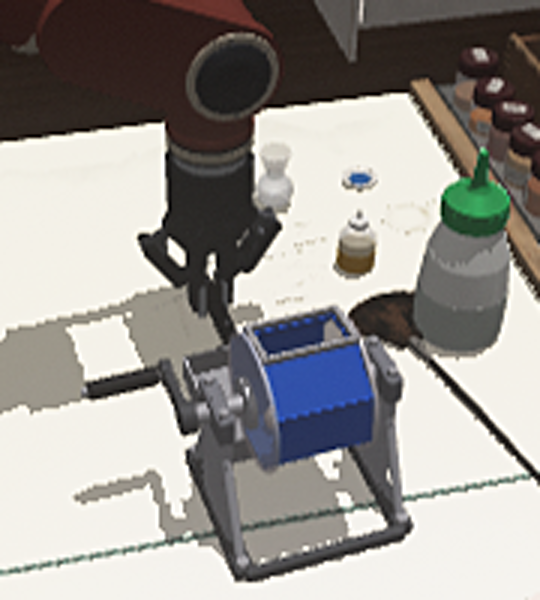

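View pics/t4.png

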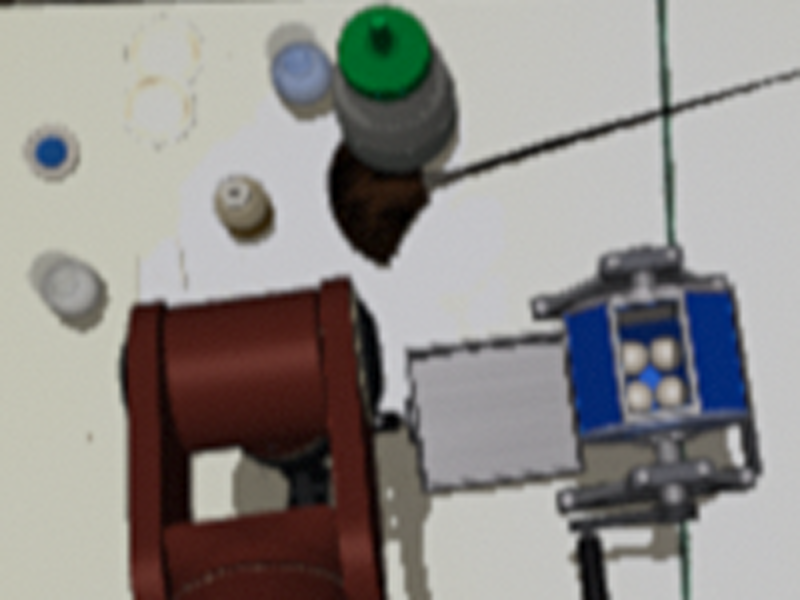

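jog_arm:
  steps:
    - [[0,0.1,-0.2],[0,0.2,0.3]]
    - [[-2.0,0,0],[0,0,0]]
    - [[-2.0,0,0],[0,0,0]]
    - [[-2.0,0,0],[0,0,0]]
    - [[-2.0,0,0],[0,0,0]]
    - [[0,0,0],[0,0,0]]

```text
t: 6.55
tool_pos: [0.6063, 0.0658, 0.1878]
tool_rot: [-2.088, -2.331, -0.0]
contact_force: [0.3, -0.1, -2.9]
opening: 0.0127
```

Run:
```python
from h import *
stat()
p=pose()[0]; r=p[:2]-[.621,-.083];print("tool in cradle",r@[.9951,.0993],r@[-.0993,.9951])
```

```text
t 6.55 [0.6063 0.0658 0.1878] phi 6.31 zax [-0.0092  0.0085 -0.9999] F [ 0.2967 -0.1485 -2.8919] open 0.0127 q [-0.0153  0.2444  1.7891  0.0093  1.1174 -0.1295]
tool in cradle 0.00016126502354088106 0.14956180738841865
```

Run:
```python
from h import *
plan([((.6087,.0399,.188),5.7)],step=.015)
```

```text
[[[-1.3,-0.02,-0.02],[-0.24,-0.27,0.3]],[[-1.3,-0.02,-0.02],[-0.23,-0.27,0.31]]]
```

jog_arm:
  steps:
    - [[-1.4,0,0],[-0.3,-0.3,0.3]]
    - [[-1.4,0,0],[-0.2,-0.2,0.3]]
    - [[0,0,0],[0,0,0]]

```text
t: 6.85
tool_pos: [0.6094, 0.0388, 0.1876]
tool_rot: [2.105, 2.332, 0.002]
contact_force: [0.6, -0.2, -2.5]
opening: 0.0127
```

Run:
```python
from h import *
stat()
p=pose()[0]; r=p[:2]-[.621,-.083];print("tool in cradle",r@[.9951,.0993],r@[-.0993,.9951])
plan([((.6087,.0399,.183),5.7)],step=.015)
cv2.imwrite("pics/side3.png",ctrl.get_image("side")[:,:,::-1])
cv2.imwrite("pics/top3.png",ctrl.get_image("top")[:,:,::-1])
crop("pics/side3.png","pics/s5.png",270,140,130,160,4)
crop("pics/top3.png","pics/t5.png",300,150,110,100,6)
```

```text
t 6.85 [0.6094 0.0388 0.1876] phi 5.84 zax [ 0.001  0.001 -1.   ] F [ 0.6009 -0.1779 -2.526 ] open 0.0127 q [-0.0583  0.2442  1.7896  0.0011  1.1068 -0.1608]
tool in cradle 0.0005785713638144863 0.1223899384591048
[[[0.11,-0.06,0.46],[0.06,-0.05,0.14]]]
```

View pics/s5.png

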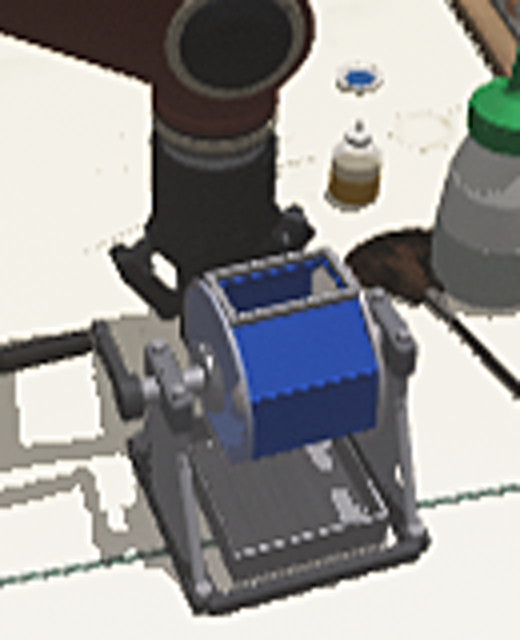

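View pics/t5.png

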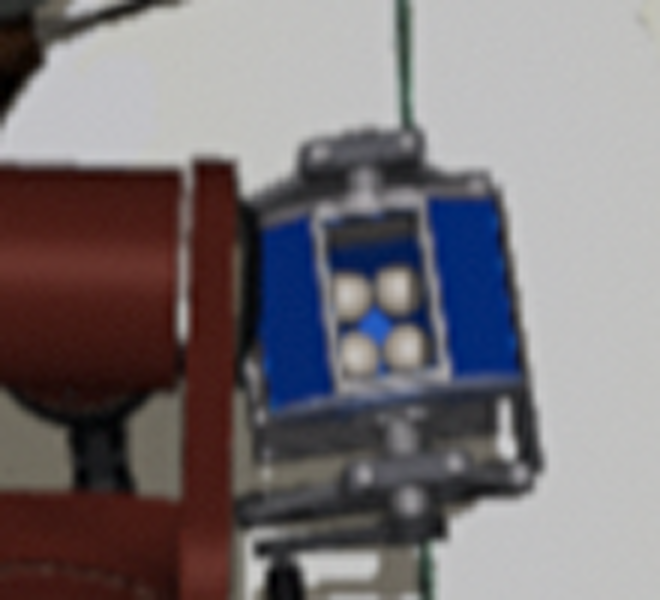

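jog_arm:
  steps:
    - [[0,0,0.3],[0,0,0]]
    - [[0,0,0.3],[0,0,0]]
    - [[0,0,0],[0,0,0]]

```text
t: 7.25
tool_pos: [0.6097, 0.0407, 0.1829]
tool_rot: [2.103, 2.334, 0.002]
contact_force: [-2.0, -2.0, 1.3]
opening: 0.0126
```

jog_arm:
  steps:
    - [[0,0,0],[0,0,0]]
    - [[0,0,0],[0,0,0]]
    - [[0,0,0],[0,0,0]]
    - [[0,0,0],[0,0,0]]
  fingers: 0.1

```text
t: 7.65
tool_pos: [0.6106, 0.0414, 0.1839]
tool_rot: [2.099, 2.333, 0.005]
contact_force: [-0.1, 0.3, -0.9]
opening: 0.0468
```

Run:
```python
from h import *
stat()
cv2.imwrite("pics/w6.png",ctrl.get_image("wrist")[:,:,::-1])
cv2.imwrite("pics/side4.png",ctrl.get_image("side")[:,:,::-1])
crop("pics/side4.png","pics/s6.png",270,140,130,160,4)
```

```text
t 7.65 [0.6106 0.0414 0.1839] phi 6.04 zax [ 0.0046  0.0003 -1.    ] F [-0.0869  0.3198 -0.87  ] open 0.0468 q [-0.054   0.2516  1.788   0.0007  1.0974 -0.1597]
```

View pics/w6.png

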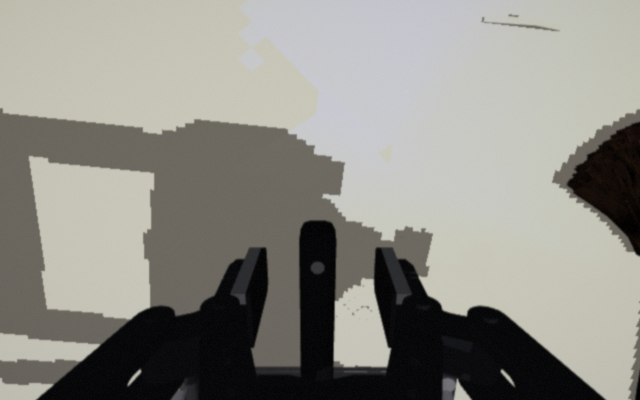

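View pics/s6.png

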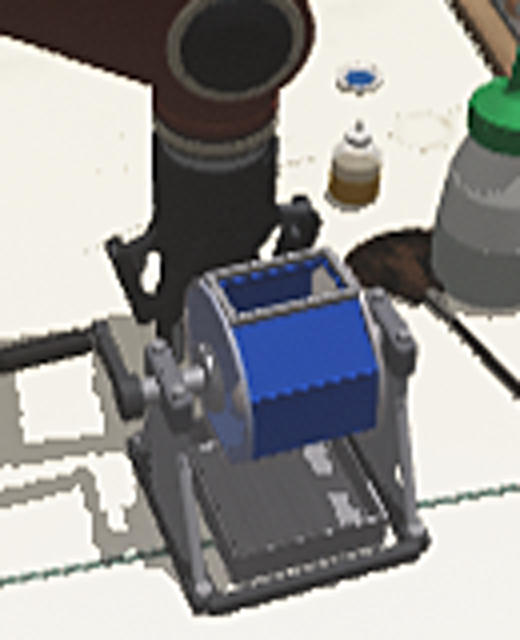

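Run:
```python
from h import *
s=lambda x,y:(270+(x+.5)/4-.5,140+(y+.5)/4-.5)
for c in [(234,557),(386,522)]:
    p=onz("side",*s(*c),.026);r=p[:2]-[.621,-.083];print(p,r@[.9951,.0993],r@[-.0993,.9951])
a=np.array([-.0993,.9951]);e=np.array([.9951,.0993]);c=np.array([.621,-.083])
h=c-.123*e+.055*(np.cos(-.1)*a);print("handle",h)
plan([((.6106,.0414,.36),5.7),((h[0],h[1],.36),-84.3)],step=.045)
```

```text
[ 0.5807 -0.1397  0.026 ] -0.04575287558270168 -0.05242740117311889
[ 0.6729 -0.135   0.026 ] 0.04644908777159206 -0.05692239248613446
handle [ 0.4932 -0.0408]
[[[0.0,0.02,-4.4],[0.06,0.0,0.08]],[[0.0,0.02,-4.41],[0.07,0.0,0.09]],[[0.0,0.01,-4.4],[0.06,0.0,0.08]],[[0.0,0.0,-4.4],[0.06,0.01,0.08]],[[-0.58,-1.04,0.0],[0.0,0.0,7.5]],[[-0.72,-0.96,0.0],[0.0,0.0,7.5]],[[-0.83,-0.85,0.0],[0.0,0.0,7.5]],[[-0.94,-0.74,0.0],[0.0,0.0,7.5]]]
[[[-1.03,-0.61,0.0],[0.0,0.0,7.5]],[[-1.09,-0.47,0.0],[0.0,0.0,7.5]],[[-1.15,-0.33,0.0],[0.0,0.0,7.5]],[[-1.18,-0.17,0.0],[0.0,0.0,7.5]],[[-1.2,-0.01,0.0],[0.0,0.0,7.5]],[[-1.18,0.14,0.0],[0.0,0.0,7.5]],[[-1.16,0.29,0.0],[0.0,0.0,7.5]],[[-1.11,0.45,-0.01],[0.0,0.0,7.5]]]
```

jog_arm:
  steps:
    - [[0,0,-2],[0,0,0]]
    - [[0,0,-4.4],[0,0,0]]
    - [[0,0,-4.4],[0,0,0]]
    - [[0,0,-4.4],[0,0,0]]
    - [[0,0,-3],[0,0,0]]
    - [[-0.6,-1.0,0],[0,0,7.5]]
    - [[-0.7,-1.0,0],[0,0,7.5]]
    - [[-0.8,-0.9,0],[0,0,7.5]]

```text
t: 8.55
tool_pos: [0.5795, 0.021, 0.3728]
tool_rot: [2.527, 1.863, 0.005]
contact_force: [-0.5, -0.2, -0.3]
opening: 0.0471
```

Run:
```python
from h import *
stat()
plan([((.4932,-.0408,.36),-84.3)],step=.045)
```

```text
t 8.55 [0.5795 0.021  0.3728] phi -17.21 zax [ 0.0035  0.0004 -1.    ] F [-0.5326 -0.1677 -0.2644] open 0.0471 q [-0.0922 -0.0332  1.7531  0.0008  1.4182  0.2081]
[[[-0.94,-0.71,0.14],[0.01,-0.02,7.45]],[[-1.03,-0.59,0.14],[0.02,-0.02,7.46]],[[-1.09,-0.45,0.14],[0.01,-0.02,7.45]],[[-1.14,-0.3,0.14],[0.01,-0.02,7.46]],[[-1.17,-0.15,0.14],[0.01,-0.02,7.45]],[[-1.18,0.0,0.14],[0.02,-0.02,7.45]],[[-1.17,0.15,0.14],[0.01,-0.02,7.46]],[[-1.14,0.31,0.14],[0.01,-0.02,7.45]]]
[[[-1.09,0.45,0.14],[0.01,-0.02,7.46]]]
```

jog_arm:
  steps:
    - [[-0.9,-0.7,0],[0,0,7.5]]
    - [[-1.0,-0.6,0],[0,0,7.5]]
    - [[-1.1,-0.5,0],[0,0,7.5]]
    - [[-1.1,-0.3,0],[0,0,7.5]]
    - [[-1.2,-0.2,0],[0,0,7.5]]
    - [[-1.2,0,0],[0,0,7.5]]
    - [[-1.2,0.1,0],[0,0,7.5]]
    - [[-1.1,0.3,0],[0,0,7.5]]

```text
t: 9.35
tool_pos: [0.4968, -0.0324, 0.3727]
tool_rot: [3.129, 0.28, 0.008]
contact_force: [-0.1, 0.4, 0.8]
opening: 0.0467
```

jog_arm:
  steps:
    - [[-1.1,0.4,0],[0,0,7.5]]
    - [[0,0,0],[0,0,0]]

```text
t: 9.55
tool_pos: [0.4855, -0.0389, 0.3724]
tool_rot: [3.141, 0.064, 0.008]
contact_force: [0.4, -0.3, 0.6]
opening: 0.0468
```

Run:
```python
from h import *
stat()
import pickle
ci=ctrl.camera_info("wrist");pickle.dump(ci,open("w2.pkl","wb"))
cv2.imwrite("pics/w7.png",ctrl.get_image("wrist")[:,:,::-1])
cv2.imwrite("pics/top7.png",ctrl.get_image("top")[:,:,::-1])
crop("pics/top7.png","pics/t7.png",230,130,200,150,4)
print(proj("wrist",(.4932,-.0408,.115),ci))
```

```text
t 9.55 [ 0.4855 -0.0389  0.3724] phi -87.67 zax [ 0.0051  0.0001 -1.    ] F [ 0.4466 -0.2726  0.6223] open 0.0468 q [-0.2332 -0.2669  1.9623  0.0013  1.4412  1.2967]
[324.1032 190.2623]
```

View pics/w7.png

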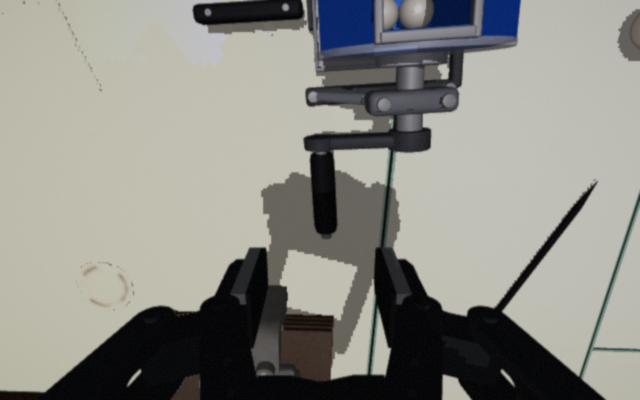

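View pics/t7.png

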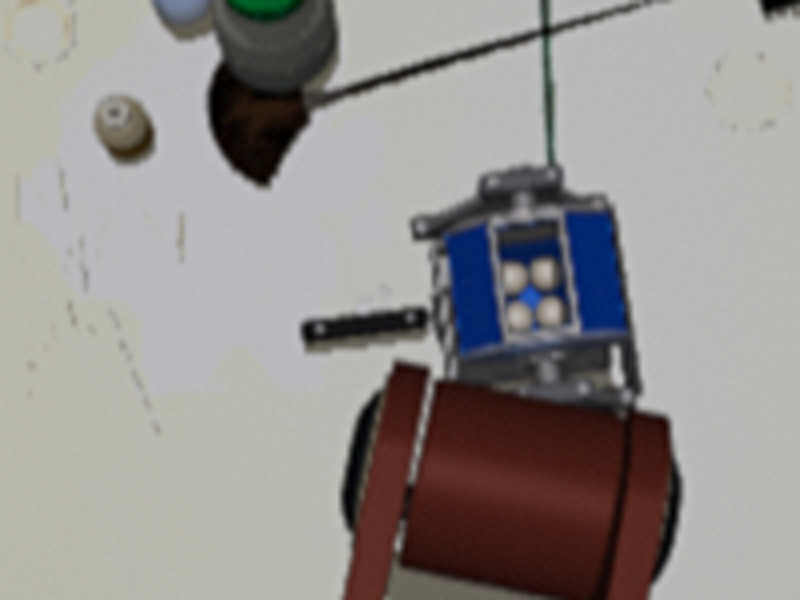

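Run:
```python
from h import *
import pickle
ci=pickle.load(open("w2.pkl","rb"))
a=onz("wrist",321,155,.115,ci);b=onz("wrist",326,231,.115,ci);print(a,b,np.degrees(np.arctan2((a-b)[1],(a-b)[0])),np.linalg.norm(a-b))
t=lambda x,y:(230+(x+.5)/4-.5,130+(y+.5)/4-.5)
a=onz("top",*t(303,332),.035);b=onz("top",*t(427,320),.035);d=a-b;print("panhandle",a,b,np.degrees(np.arctan2(-d[0],d[1])))
d=(a[:2]-[.621,-.083]);print(d@[.9951,.0993],d@[-.0993,.9951])
plan([((.4932,-.0405,.33),-84.3),((.4932,-.0405,.272),-84.3)],step=.03)
```

```text
[ 0.5168 -0.0377  0.115 ] [ 0.464  -0.0434  0.115 ] 6.142565070459248 0.053120201973344744
panhandle [0.6077 0.0638 0.035 ] [ 0.6133 -0.0182  0.035 ] 3.9436960444991356
0.001316548531850722 0.14738229845737333
[[[0.33,0.11,2.13],[0.0,-0.16,-1.59]],[[0.34,0.12,2.14],[0.01,-0.17,-1.59]],[[0.0,0.0,2.9],[0.0,0.0,0.0]],[[0.0,0.0,2.9],[0.0,0.0,0.0]]]
```

jog_arm:
  steps:
    - [[0.3,0.1,2.1],[0,-0.2,-1.6]]
    - [[0.3,0.1,2.1],[0,-0.2,-1.6]]
    - [[0,0,0],[0,0,0]]

```text
t: 9.95
tool_pos: [0.4942, -0.0396, 0.3311]
tool_rot: [3.136, 0.172, 0.004]
contact_force: [-1.1, 0.1, 0.1]
opening: 0.0474
```

Run:
```python
from h import *
stat()
plan([((.492,-.0405,.272),-84.3)],step=.03)
```

```text
t 9.95 [ 0.4942 -0.0396  0.3311] phi -83.71 zax [ 0.0024 -0.0005 -1.    ] F [-1.0516  0.1034  0.1131] open 0.0474 q [-0.2302 -0.2069  1.9831  0.0001  1.3629  1.2309]
[[[-0.12,0.03,2.96],[0.02,-0.07,0.29]],[[-0.12,0.03,2.95],[0.02,-0.06,0.3]]]
```

jog_arm:
  steps:
    - [[-0.1,0,2.0],[0,-0.1,0.3]]
    - [[-0.1,0,2.0],[0,0,0.3]]
    - [[0,0,1.8],[0,0,0]]
    - [[0,0,0],[0,0,0]]

```text
t: 10.35
tool_pos: [0.4948, -0.0391, 0.2752]
tool_rot: [3.136, 0.164, 0.008]
contact_force: [0.1, -0.4, -0.0]
opening: 0.0469
```

Run:
```python
from h import *
stat()
cv2.imwrite("pics/w8.png",ctrl.get_image("wrist")[:,:,::-1])
cv2.imwrite("pics/side8.png",ctrl.get_image("side")[:,:,::-1])
crop("pics/side8.png","pics/s8.png",230,140,160,150,4)
```

```text
t 10.35 [ 0.4948 -0.0391  0.2752] phi -84.03 zax [ 0.0052 -0.0011 -1.    ] F [ 0.0552 -0.4168 -0.0252] open 0.0469 q [-0.2289 -0.1427  2.0263  0.0001  1.2526  1.2376]
```

View pics/w8.png

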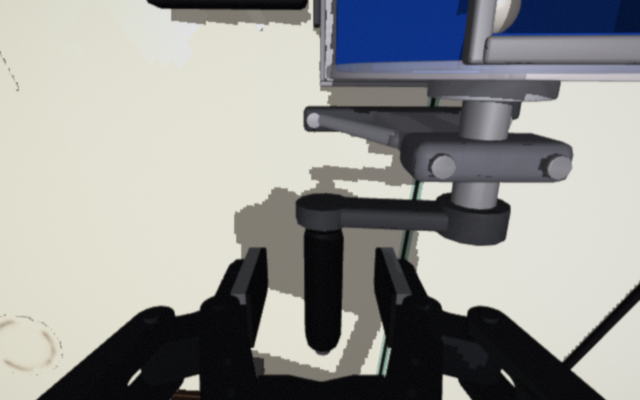

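View pics/s8.png

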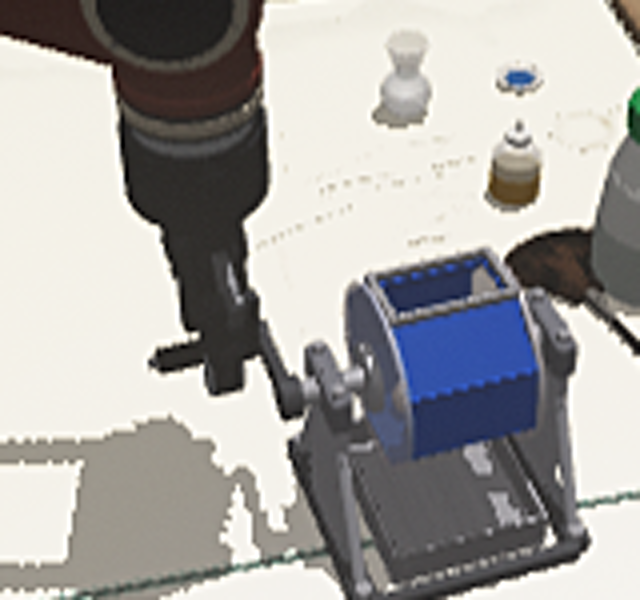

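jog_arm:
  steps:
    - [[0,0,0.5],[0,-0.3,0]]
    - [[0,0,0],[0,0,0]]

```text
t: 10.65
tool_pos: [0.4971, -0.0395, 0.2758]
tool_rot: [3.133, 0.164, 0.014]
contact_force: [0.1, -1.0, 0.1]
opening: 0.0469
```

jog_arm:
  steps:
    - [[0,0,0],[0,0,0]]
    - [[0,0,0],[0,0,0]]
    - [[0,0,0],[0,0,0]]
    - [[0,0,0],[0,0,0]]
    - [[0,0,0],[0,0,0]]
    - [[0,0,0],[0,0,0]]
  fingers: -1
  grip_force: 40

```text
t: 11.25
tool_pos: [0.4977, -0.0393, 0.2777]
tool_rot: [3.133, 0.164, 0.019]
contact_force: [-0.7, 1.1, -0.9]
opening: 0.0147
```

```bash
cat >> h.py <<'E'
C=np.array([.621,-.083]);EX=np.array([.9951,.0993]);EY=np.array([-.0993,.9951])
def arc(z_off,x_c,qs,start=None,phi=-84.3,r=.055,y_off=0.):
    wps=[]
    for q in qs:
        xy=C+x_c*EX+(r*np.cos(q)+y_off)*EY; wps.append(((xy[0],xy[1],.120+r*np.sin(q)+z_off),phi))
    return plan(wps,step=.03)
def cr():
    p,M,o=pose();r=p[:2]-C;g=p+M@[0,0,.155];rg=g[:2]-C
    print("grasp in cradle",np.round([rg@EX,rg@EY,g[2]],4),"ang",np.degrees(np.arctan2(g[2]-.12,rg@EY)).round(1),"r",np.hypot(g[2]-.12,rg@EY).round(4))
E
python3 - <<'E'
from h import *
stat();cr()
E
```

```text
t 11.25 [ 0.4977 -0.0393  0.2777] phi -84.01 zax [ 0.0124 -0.0036 -0.9999] F [-0.7279  1.0623 -0.8526] open 0.0147 q [-0.2278 -0.1404  2.0198 -0.0007  1.2493  1.2386]
grasp in cradle [-0.1165  0.055   0.1227] ang 2.8 r 0.055
```

jog_arm:
  steps:
    - [[0,0,0],[0,0,0]]
    - [[0,0,0],[0,0,0]]
    - [[0,0,0],[0,0,0]]
    - [[0,0,0.5],[0,0.4,0]]
    - [[0,0,0.5],[0,0.4,0]]
  fingers: -0.2

```text
t: 11.75
tool_pos: [0.4984, -0.0398, 0.2683]
tool_rot: [3.131, 0.164, 0.046]
contact_force: [-0.6, 0.1, -0.0]
opening: 0.0346
```

Run:
```python
from h import *
stat();cr()
```

```text
t 11.75 [ 0.4984 -0.0398  0.2683] phi -83.99 zax [ 0.0294 -0.0039 -0.9996] F [-0.571   0.1464 -0.0155] open 0.0346 q [-0.2293 -0.1309  2.0284  0.0031  1.2145  1.2355]
grasp in cradle [-0.1132  0.0541  0.1134] ang -7.0 r 0.0545
```

Run:
```python
from h import *
xy=C-.124*EX+.0545*EY
plan([((xy[0],xy[1],.271),-84.3)],step=.03)
```

```text
[[[-0.62,0.06,-0.28],[0.4,-1.65,0.31]]]
```

jog_arm:
  steps:
    - [[-0.3,0,-0.1],[0.2,-0.9,0.1]]
    - [[-0.3,0,-0.1],[0.2,-0.8,0.1]]
    - [[0,0,0],[0,0,0]]

```text
t: 12.05
tool_pos: [0.4913, -0.0404, 0.2687]
tool_rot: [-3.136, -0.159, 0.009]
contact_force: [0.2, -0.3, -0.7]
opening: 0.0341
```

Run:
```python
from h import *
stat();cr()
```

```text
t 12.05 [ 0.4913 -0.0404  0.2687] phi -84.21 zax [-0.0059  0.0009 -1.    ] F [ 0.2248 -0.3112 -0.6979] open 0.0341 q [-0.2331 -0.1398  2.0356 -0.0006  1.2518  1.2368]
grasp in cradle [-0.1257  0.0555  0.1137] ang -6.4 r 0.0558
```

Good. Close on the sleeve.

jog_arm:
  steps:
    - [[0,0,0],[0,0,0]]
    - [[0,0,0],[0,0,0]]
    - [[0,0,0],[0,0,0]]
    - [[0,0,0],[0,0,0]]
  fingers: -1
  grip_force: 40

```text
t: 12.45
tool_pos: [0.4913, -0.0407, 0.269]
tool_rot: [-3.137, -0.159, 0.009]
contact_force: [-0.6, -0.5, -0.2]
opening: 0.0148
```

Run:
```python
from h import *
stat();cr()
arc(.155,-.1245,np.radians(np.arange(-6.5,54,10)))
```

```text
t 12.45 [ 0.4913 -0.0407  0.269 ] phi -84.2 zax [-0.0057 -0.0001 -1.    ] F [-0.6131 -0.471  -0.248 ] open 0.0148 q [-0.2334 -0.1404  2.0356 -0.0015  1.2519  1.2366]
grasp in cradle [-0.1258  0.055   0.114 ] ang -6.2 r 0.0554
[[[0.04,0.03,0.02],[-0.02,0.33,0.1]],[[0.0,-0.02,-0.96],[0.0,0.0,0.0]],[[0.0,0.14,-0.94],[0.0,0.0,0.0]],[[0.0,0.3,-0.91],[0.0,0.0,0.0]],[[0.0,0.46,-0.85],[0.0,0.0,0.0]],[[0.0,0.6,-0.75],[0.0,0.0,0.0]],[[0.0,0.72,-0.63],[0.0,0.0,0.0]]]
```

jog_arm:
  steps:
    - [[0,0,-0.5],[0,0,0]]
    - [[0,0,-0.5],[0,0,0]]
    - [[0,0.05,-0.5],[0,0,0]]
    - [[0,0.1,-0.5],[0,0,0]]

```text
t: 12.85
tool_pos: [0.4914, -0.0422, 0.289]
tool_rot: [-3.137, -0.159, 0.009]
contact_force: [2.2, -1.5, -4.1]
opening: 0.0145
```

Run:
```python
from h import *
stat();cr()
arc(.155,-.1245,np.radians(np.arange(18,70,6)))
```

```text
t 12.85 [ 0.4914 -0.0422  0.289 ] phi -84.2 zax [-0.0058 -0.0002 -1.    ] F [ 2.1988 -1.5372 -4.1051] open 0.0145 q [-0.2363 -0.1651  2.0212 -0.0016  1.2912  1.2336]
grasp in cradle [-0.1258  0.0535  0.134 ] ang 14.7 r 0.0553
[[[0.04,0.12,-0.3],[-0.02,0.33,0.1]],[[0.0,0.2,-0.53],[0.0,0.0,0.0]],[[0.0,0.26,-0.52],[0.0,0.0,0.0]],[[0.0,0.32,-0.48],[0.0,0.0,0.0]],[[0.0,0.36,-0.45],[0.0,0.0,0.0]],[[0.0,0.41,-0.4],[0.0,0.0,0.0]],[[0.0,0.44,-0.37],[0.0,0.0,0.0]],[[0.0,0.49,-0.31],[0.0,0.0,0.0]]]
[[[0.0,0.51,-0.26],[0.0,0.0,0.0]]]
```

jog_arm:
  steps:
    - [[0,0.12,-0.3],[0,0.3,0]]
    - [[0,0.2,-0.53],[0,0,0]]
    - [[0,0.26,-0.52],[0,0,0]]
    - [[0,0.32,-0.48],[0,0,0]]
    - [[0,0.36,-0.45],[0,0,0]]
    - [[0,0.41,-0.4],[0,0,0]]
    - [[0,0.44,-0.37],[0,0,0]]
    - [[0,0.49,-0.31],[0,0,0]]

```text
t: 13.65
tool_pos: [0.4936, -0.0698, 0.3237]
tool_rot: [-3.136, -0.159, 0.003]
contact_force: [3.7, 0.1, -7.0]
opening: 0.0146
```

Run:
```python
from h import *
stat();cr()
cv2.imwrite("pics/top9.png",ctrl.get_image("top")[:,:,::-1])
cv2.imwrite("pics/side9.png",ctrl.get_image("side")[:,:,::-1])
crop("pics/top9.png","pics/t9.png",300,150,110,100,6)
crop("pics/side9.png","pics/s9.png",230,140,160,150,4)
cr()
arc(.155,-.1245,np.radians(np.arange(65,110,6)))
```

```text
t 13.65 [ 0.4936 -0.0698  0.3237] phi -84.19 zax [-0.0022  0.0018 -1.    ] F [ 3.6996  0.0578 -7.0097] open 0.0146 q [-0.2902 -0.191   1.9825  0.0011  1.3528  1.179 ]
grasp in cradle [-0.1258  0.026   0.1687] ang 61.8 r 0.0552
grasp in cradle [-0.1258  0.0252  0.1691] ang 62.8 r 0.0552
[[[0.1,0.2,-0.08],[0.0,0.12,0.06]],[[0.0,0.53,-0.21],[0.0,0.0,0.0]],[[0.0,0.55,-0.16],[0.0,0.0,0.0]],[[0.0,0.57,-0.1],[0.0,0.0,0.0]],[[0.0,0.57,-0.04],[0.0,0.0,0.0]],[[0.0,0.58,0.02],[0.0,0.0,0.0]],[[0.0,0.57,0.08],[0.0,0.0,0.0]],[[0.0,0.56,0.14],[0.0,0.0,0.0]]]
```

View pics/s9.png

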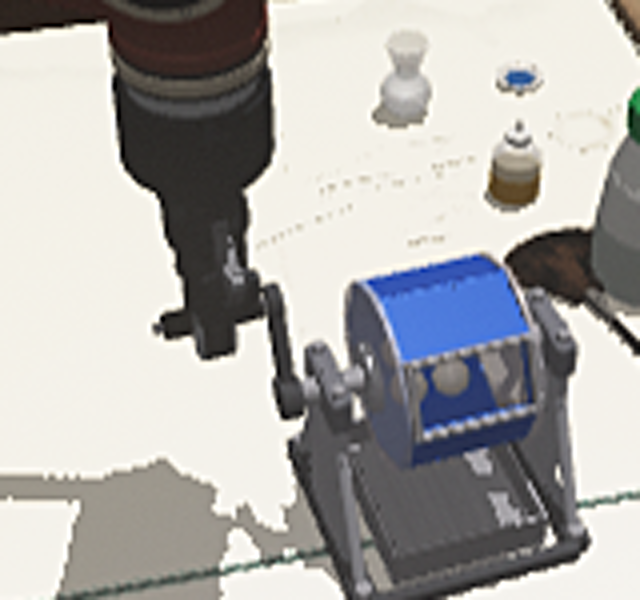

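jog_arm:
  steps:
    - [[0,0.25,-0.1],[0,0,0]]
    - [[0,0.4,-0.16],[0,0,0]]
    - [[0,0.4,-0.13],[0,0,0]]
    - [[0,0.4,-0.1],[0,0,0]]
    - [[0,0.4,-0.06],[0,0,0]]
    - [[0,0.4,-0.02],[0,0,0]]
    - [[0,0.4,0.02],[0,0,0]]
    - [[0,0.4,0.05],[0,0,0]]

```text
t: 14.55
tool_pos: [0.4969, -0.1013, 0.3297]
tool_rot: [-3.131, -0.16, 0.005]
contact_force: [1.7, 2.7, -3.1]
opening: 0.0146
```

Run:
```python
from h import *
stat();cr()
arc(.155,-.1255,np.radians(np.arange(102,122,2.5)))
```

```text
t 14.55 [ 0.4969 -0.1013  0.3297] phi -84.15 zax [-0.0036  0.0067 -1.    ] F [ 1.6536  2.703  -3.0906] open 0.0146 q [-0.349  -0.1741  1.9573  0.0052  1.3641  1.1186]
grasp in cradle [-0.1258 -0.0048  0.1747] ang 95.0 r 0.0549
[[[-0.02,0.56,0.09],[-0.41,0.17,0.15]],[[0.0,0.23,0.05],[0.0,0.0,0.0]],[[0.0,0.23,0.07],[0.0,0.0,0.0]],[[0.0,0.23,0.07],[0.0,0.0,0.0]],[[0.0,0.22,0.09],[0.0,0.0,0.0]],[[0.0,0.22,0.09],[0.0,0.0,0.0]],[[0.0,0.22,0.11],[0.0,0.0,0.0]],[[0.0,0.21,0.11],[0.0,0.0,0.0]]]
```

jog_arm:
  steps:
    - [[0,0.3,0.03],[-0.2,0,0]]
    - [[0,0.3,0.05],[-0.2,0,0]]
    - [[0,0.3,0.07],[0,0,0]]
    - [[0,0.3,0.08],[0,0,0]]
    - [[0,0.3,0.1],[0,0,0]]
    - [[0,0.3,0.12],[0,0,0]]
    - [[0,0.3,0.14],[0,0,0]]
    - [[0,0.3,0.15],[0,0,0]]

```text
t: 15.35
tool_pos: [0.4994, -0.1261, 0.3209]
tool_rot: [-3.133, -0.161, 0.006]
contact_force: [1.4, 5.2, -3.8]
opening: 0.015
```

Run:
```python
from h import *
stat();cr()
cv2.imwrite("pics/side10.png",ctrl.get_image("side")[:,:,::-1])
crop("pics/side10.png","pics/s10.png",230,140,160,150,4)
arc(.155,-.1255,np.radians(np.arange(118,145,3)))
```

```text
t 15.35 [ 0.4994 -0.1261  0.3209] phi -84.12 zax [-0.0038  0.0042 -1.    ] F [ 1.3507  5.2223 -3.7657] open 0.015 q [-0.3924 -0.1448  1.9469  0.0025  1.3446  1.0752]
grasp in cradle [-0.1258 -0.0301  0.1659] ang 123.3 r 0.0549
[[[-0.02,-0.53,-0.29],[-0.24,0.19,0.16]],[[0.0,0.25,0.14],[0.0,0.0,0.0]],[[0.0,0.24,0.16],[0.0,0.0,0.0]],[[0.0,0.24,0.16],[0.0,0.0,0.0]],[[0.0,0.22,0.18],[0.0,0.0,0.0]],[[0.0,0.22,0.19],[0.0,0.0,0.0]],[[0.0,0.2,0.2],[0.0,0.0,0.0]],[[0.0,0.2,0.22],[0.0,0.0,0.0]]]
[[[0.0,0.18,0.22],[0.0,0.0,0.0]]]
```

View pics/s10.png

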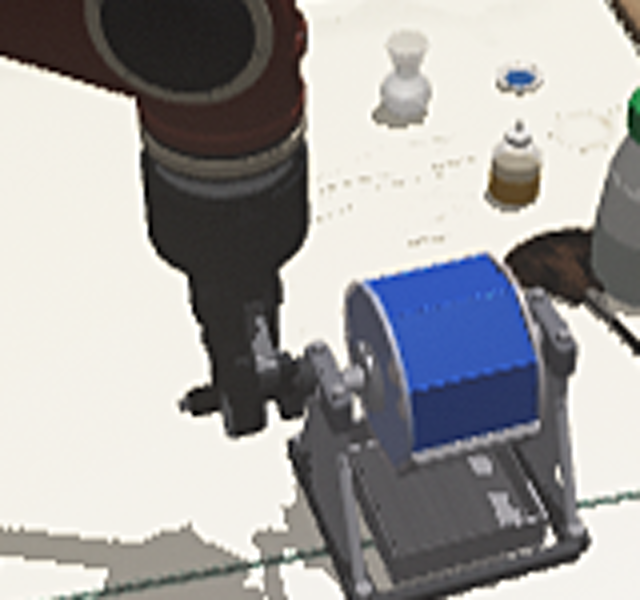

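jog_arm:
  steps:
    - [[0,0.15,0.1],[0,0,0]]
    - [[0,0.15,0.11],[0,0,0]]
    - [[0,0.15,0.12],[0,0,0]]
    - [[0,0.15,0.13],[0,0,0]]
    - [[0,0.15,0.14],[0,0,0]]
    - [[0,0.15,0.15],[0,0,0]]
    - [[0,0.14,0.15],[0,0,0]]
    - [[0,0.14,0.16],[0,0,0]]

```text
t: 16.2
tool_pos: [0.5008, -0.1383, 0.3105]
tool_rot: [-3.129, -0.161, 0.008]
contact_force: [0.1, 6.4, -1.7]
opening: 0.0147
```

Run:
```python
from h import *
stat();cr()
cv2.imwrite("pics/side11.png",ctrl.get_image("side")[:,:,::-1])
crop("pics/side11.png","pics/s11.png",230,140,160,150,4)
```

```text
t 16.2 [ 0.5008 -0.1383  0.3105] phi -84.11 zax [-0.0053  0.0086 -0.9999] F [ 0.1444  6.4362 -1.6816] open 0.0147 q [-0.414  -0.1218  1.9443  0.0059  1.3274  1.0526]
grasp in cradle [-0.1258 -0.0417  0.1556] ang 139.6 r 0.0548
```

View pics/s11.png

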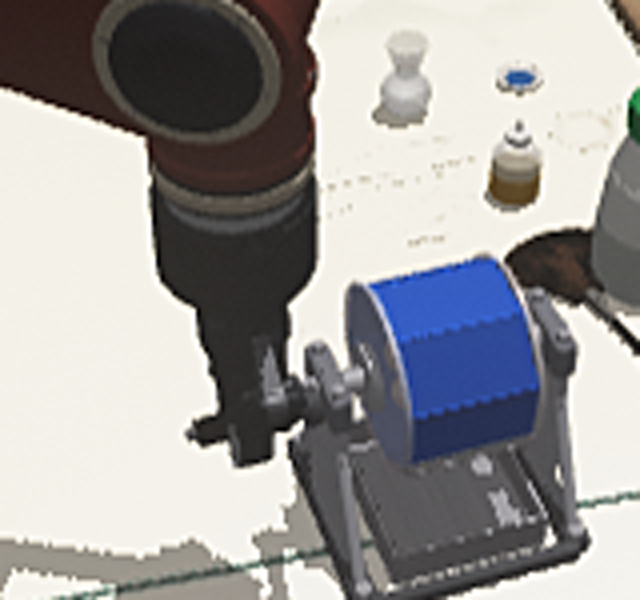

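jog_arm:
  steps:
    - [[0,0.11,0.14],[-0.1,0,0]]
    - [[0,0.11,0.15],[-0.1,0,0]]
    - [[0,0.1,0.15],[-0.1,0,0]]
    - [[0,0.1,0.16],[0,0,0]]
    - [[0,0.09,0.16],[0,0,0]]
    - [[0,0.09,0.17],[0,0,0]]
    - [[0,0.08,0.17],[0,0,0]]
    - [[0,0.08,0.18],[0,0,0]]

```text
t: 17.05
tool_pos: [0.5018, -0.1456, 0.2999]
tool_rot: [-3.128, -0.162, 0.01]
contact_force: [-0.1, 5.7, -0.8]
opening: 0.0147
```

Run:
```python
from h import *
stat();cr()
cv2.imwrite("pics/side12.png",ctrl.get_image("side")[:,:,::-1])
crop("pics/side12.png","pics/s12.png",230,140,160,150,4)
arc(.155,-.1255,np.radians([154,158,162,166,170,174,177,180]))
```

```text
t 17.05 [ 0.5018 -0.1456  0.2999] phi -84.09 zax [-0.0071  0.0092 -0.9999] F [-0.0924  5.7225 -0.7713] open 0.0147 q [-0.4259 -0.1021  1.9452  0.0056  1.3087  1.0402]
grasp in cradle [-0.1258 -0.0489  0.1449] ang 153.1 r 0.0549
[[[-0.07,-0.11,0.05],[-0.56,0.35,0.21]],[[0.0,0.16,0.35],[0.0,0.0,0.0]],[[0.0,0.13,0.36],[0.0,0.0,0.0]],[[0.0,0.11,0.37],[0.0,0.0,0.0]],[[0.0,0.08,0.38],[0.0,0.0,0.0]],[[0.0,0.05,0.38],[0.0,0.0,0.0]],[[0.0,0.02,0.29],[0.0,0.0,0.0]],[[0.0,0.01,0.28],[0.0,0.0,0.0]]]
```

View pics/s12.png

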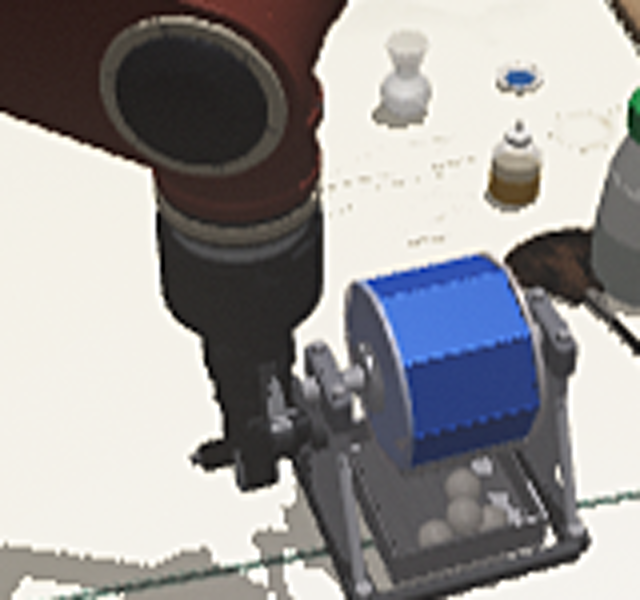

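jog_arm:
  steps:
    - [[0,0.07,0.25],[-0.1,0,0]]
    - [[0,0.07,0.25],[-0.1,0,0]]
    - [[0,0.06,0.25],[-0.1,0,0]]
    - [[0,0.05,0.25],[0,0,0]]
    - [[0,0.04,0.25],[0,0,0]]
    - [[0,0.03,0.25],[0,0,0]]
    - [[0,0.02,0.25],[0,0,0]]
    - [[0,0.01,0.25],[0,0,0]]

```text
t: 17.9
tool_pos: [0.5026, -0.1499, 0.2845]
tool_rot: [-3.133, -0.162, 0.014]
contact_force: [-0.5, 4.8, 1.5]
opening: 0.0152
```

Run:
```python
from h import *
stat();cr()
```

```text
t 17.9 [ 0.5026 -0.1499  0.2845] phi -84.08 zax [-0.0089  0.0044 -1.    ] F [-0.4518  4.767   1.4798] open 0.0152 q [-0.4319 -0.0791  1.9514  0.0003  1.2792  1.0355]
grasp in cradle [-0.1258 -0.054   0.1295] ang 170.0 r 0.0549
```

jog_arm:
  steps:
    - [[0,0.01,0.25],[0,0,0]]
    - [[0,0.01,0.25],[0,0,0]]
    - [[0,0,0.25],[0,0,0]]
    - [[0,0,0.25],[0,0,0]]
    - [[0,0,0.1],[0,0,0]]
    - [[0,0,0],[0,0,0]]

```text
t: 18.5
tool_pos: [0.503, -0.1508, 0.2773]
tool_rot: [-3.132, -0.162, 0.017]
contact_force: [0.6, 5.1, -3.0]
opening: 0.0147
```

Run:
```python
from h import *
stat();cr()
for n in ["side","top","wrist"]: cv2.imwrite(f"pics/{n}13.png",ctrl.get_image(n)[:,:,::-1])
crop("pics/side13.png","pics/s13.png",265,175,120,120,5)
crop("pics/top13.png","pics/t13.png",300,150,110,100,6)
```

```text
t 18.5 [ 0.503  -0.1508  0.2773] phi -84.08 zax [-0.011   0.005  -0.9999] F [ 0.6055  5.131  -3.0461] open 0.0147 q [-0.433  -0.0682  1.9542 -0.0001  1.2677  1.0344]
grasp in cradle [-0.1258 -0.0548  0.1223] ang 177.6 r 0.0548
```

View pics/s13.png

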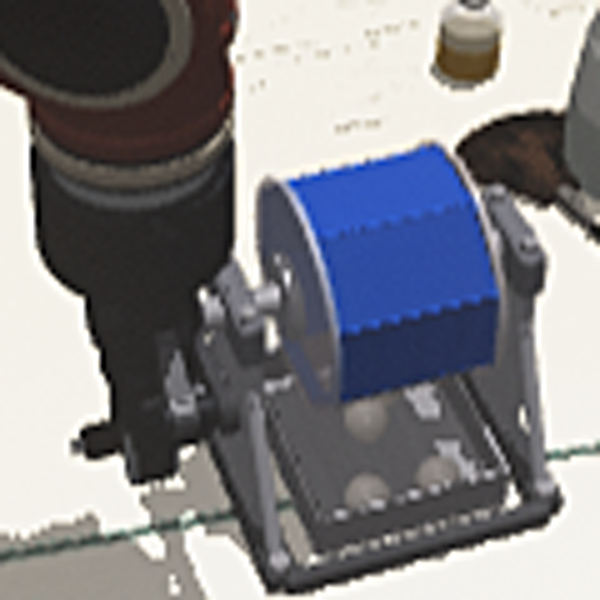

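View pics/t13.png

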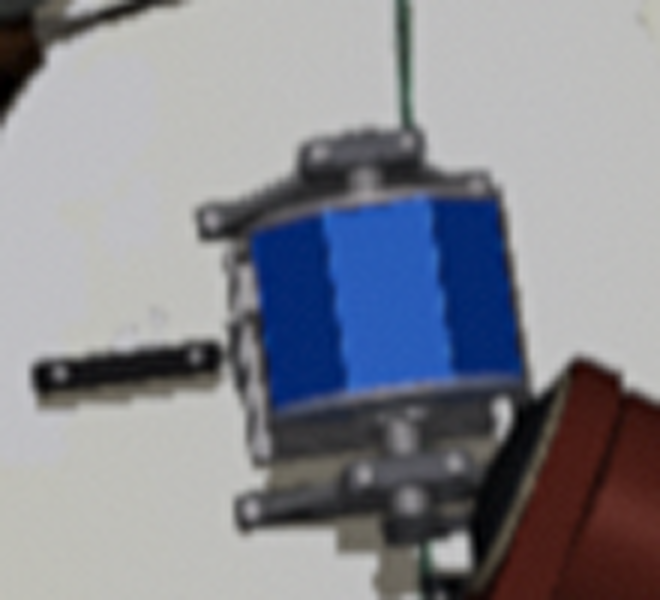

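View pics/wrist13.png

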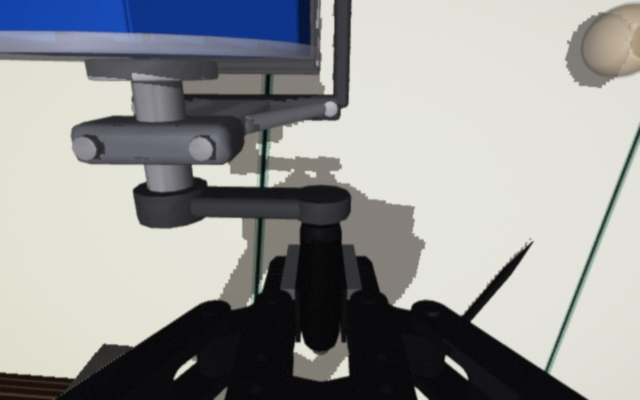

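Run:
```python
from h import *
from scipy.optimize import least_squares
P=np.array([(55.0,114.0),(53.5,134),(26,168.7),(25.2,169.1),(-4.8,174.7),(-30.1,165.9),(-41.7,155.6),(-48.9,144.9),(-54,129.5),(-54.8,122.3)])
r=least_squares(lambda c:np.hypot(P[:,0]-c[0],P[:,1]-c[1])-c[2],[0,120,55]);c=r.x;print(c,r.fun)
print(np.degrees(np.arctan2(P[:,1]-c[1],P[:,0]-c[0])))
t=lambda x,y:(300+(x+.5)/6-.5,150+(y+.5)/6-.5)
for e in [((325,210),(347,392)),((433,198),(452,378))]:
    Q=[(onz("top",*t(*a),.178)[:2]-C) for a in e];print([(q@EX,q@EY) for q in Q])
```

```text
[  0.2509 119.9315  55.09  ] [-0.0205 -0.0138  0.0587  0.0462 -0.0891 -0.0057 -0.0253  0.0393 -0.0017
  0.0119]
[ -6.1833  14.7995  62.1666  63.0958  95.2691 123.435  139.6274 153.0696
 169.9973 177.5364]
[(np.float64(0.03410232192250157), np.float64(0.022307067376119396)), (np.float64(-0.03749964424658886), np.float64(0.02359998459079899))]
[(np.float64(0.03341373860877073), np.float64(-0.019924057522873732)), (np.float64(-0.03726915568626778), np.float64(-0.017174329764178584))]
```

jog_arm:
  steps:
    - [[0,0,0.13],[0,0,0]]
    - [[0,0,0.13],[0,0,0]]
    - [[0,0,0],[0,0,0]]

```text
t: 18.95
tool_pos: [0.5032, -0.151, 0.2764]
tool_rot: [-3.131, -0.162, 0.018]
contact_force: [0.3, 5.0, -3.0]
opening: 0.0145
```

Run:
```python
from h import *
stat();cr()
```

```text
t 18.95 [ 0.5032 -0.151   0.2764] phi -84.08 zax [-0.012   0.0058 -0.9999] F [ 0.3252  5.0051 -2.9693] open 0.0145 q [-0.4333 -0.0662  1.9539  0.0002  1.2672  1.0341]
grasp in cradle [-0.1258 -0.0549  0.1214] ang 178.6 r 0.0549
```

jog_arm:
  steps:
    - [[0,0,0.15],[0,0,0]]
    - [[0,0,0.15],[0,0,0]]
    - [[0,0,0.05],[0,0,0]]

```text
t: 19.25
tool_pos: [0.5033, -0.1511, 0.2748]
tool_rot: [-3.13, -0.162, 0.02]
contact_force: [-0.8, 5.3, -0.9]
opening: 0.0143
```

Run:
```python
from h import *
stat();cr()
```

```text
t 19.25 [ 0.5033 -0.1511  0.2748] phi -84.08 zax [-0.0133  0.0066 -0.9999] F [-0.8464  5.2855 -0.8562] open 0.0143 q [-0.4334 -0.0634  1.9541  0.0005  1.2657  1.0338]
grasp in cradle [-0.1258 -0.0549  0.1198] ang -179.8 r 0.0549
```

Handle at q ≈ 180°. Open and back off upward.

jog_arm:
  steps:
    - [[0,0,0],[0,0,0]]
    - [[0,0,0],[0,0,0]]
    - [[0,0,0],[0,0,0]]
    - [[0,0,0],[0,0,0]]
    - [[0,0,0],[0,0,0]]
  fingers: 0.1

```text
t: 19.75
tool_pos: [0.5045, -0.1542, 0.2783]
tool_rot: [3.135, 0.161, -0.014]
contact_force: [0.2, -0.3, 0.1]
opening: 0.0469
```

Run:
```python
from h import *
stat();cr()
for n in ["top","wrist"]: cv2.imwrite(f"pics/{n}14.png",ctrl.get_image(n)[:,:,::-1])
crop("pics/top14.png","pics/t14.png",300,150,110,100,6)
```

```text
t 19.75 [ 0.5045 -0.1542  0.2783] phi -84.1 zax [-0.0087 -0.0032 -1.    ] F [ 0.2039 -0.3199  0.1293] open 0.0469 q [-0.4364 -0.0647  1.949  -0.0069  1.2638  1.0336]
grasp in cradle [-0.1244 -0.0596  0.1233] ang 176.9 r 0.0597
```

View pics/wrist14.png

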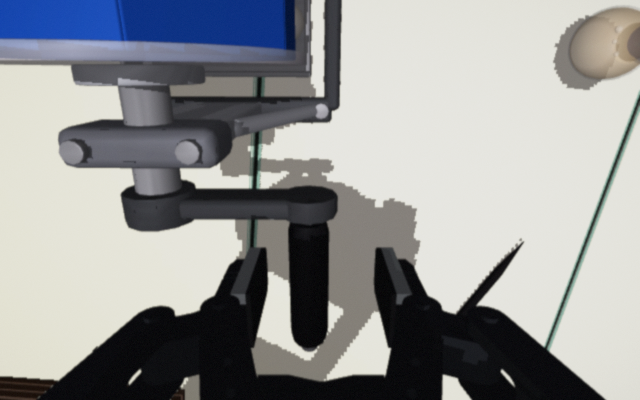

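View pics/t14.png

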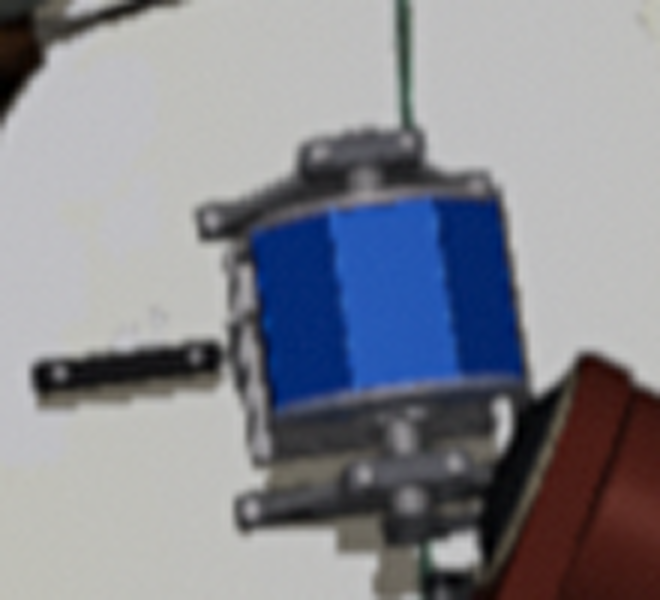

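jog_arm:
  steps:
    - [[0,-0.3,-0.3],[0,0,0]]
    - [[0,0,-2],[0,0,0]]
    - [[0,0,-4],[0,0,0]]
    - [[-2,0,-4],[0,0,0]]
    - [[-4,0,-2],[0,0,0]]
    - [[-3,3,0],[0,0,0]]
    - [[0,3,0],[0,0,0]]
    - [[0,3,0],[0,0,0]]

```text
t: 20.65
tool_pos: [0.4221, -0.2475, 0.4096]
tool_rot: [3.131, 0.173, -0.014]
contact_force: [-0.4, -0.3, -0.8]
opening: 0.0469
```

Run:
```python
from h import *
stat();cr()
for n in ["top","side","wrist"]: cv2.imwrite(f"pics/{n}15.png",ctrl.get_image(n)[:,:,::-1])
crop("pics/top15.png","pics/t15.png",300,150,110,100,6)
crop("pics/side15.png","pics/s15.png",225,135,190,160,4)
```

```text
t 20.65 [ 0.4221 -0.2475  0.4096] phi -83.67 zax [-0.0084 -0.0059 -0.9999] F [-0.3513 -0.2879 -0.7857] open 0.0469 q [-0.6805 -0.2829  1.9132 -0.0098  1.5141  0.7804]
grasp in cradle [-0.2157 -0.1447  0.2546] ang 137.1 r 0.1976
```

View pics/s15.png

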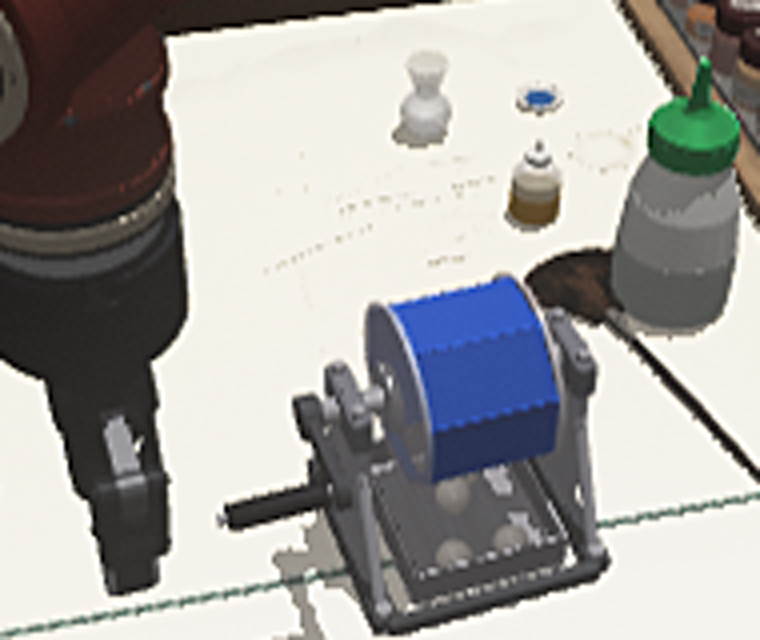

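View pics/t15.png

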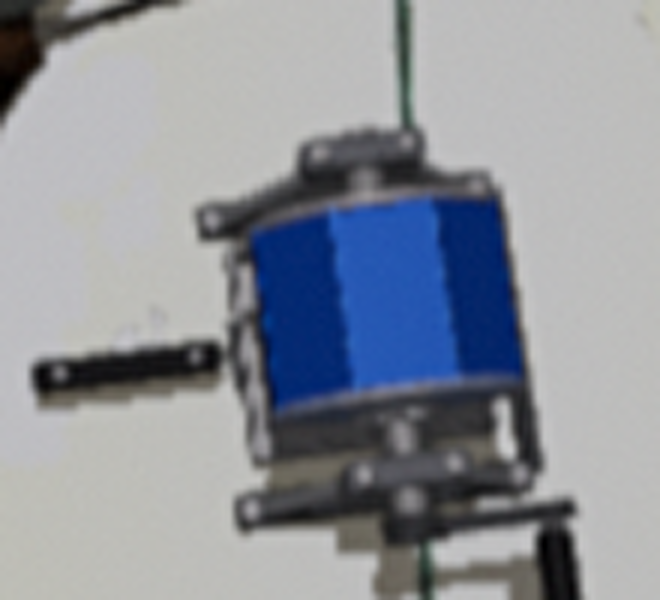

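View pics/top15.png

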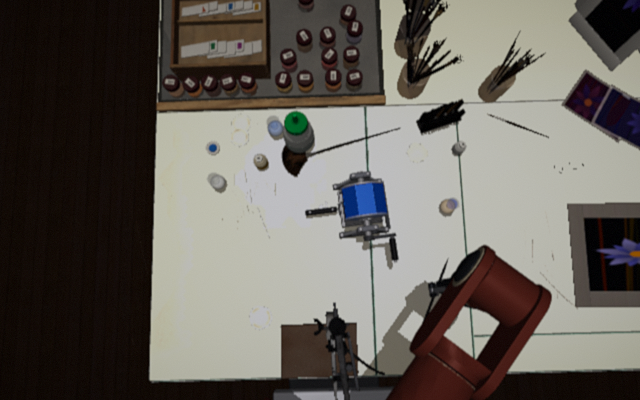

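Run:
```python
from h import *
t=lambda x,y:(300+(x+.5)/6-.5,150+(y+.5)/6-.5)
for e in [((329,210),(352,390)),((439,198),(458,378))]:
    Q=[(onz("top",*t(*a),.178)[:2]-C) for a in e];print([(q@EX,q@EY) for q in Q])
s=lambda x,y:(225+(x+.5)/4-.5,135+(y+.5)/4-.5)
h=[two("top",t(553,531),"side",s(325,492)),two("top",t(565,600),"side",s(230,518))];print(h)
a=cv2.imread("pics/side12.png")[235:290,310:370];b=cv2.imread("pics/side15.png")[235:290,310:370]
cv2.imwrite("pics/cmp.png",cv2.resize(cv2.convertScaleAbs(np.hstack([a,b]),alpha=1.5),None,fx=6,fy=6,interpolation=cv2.INTER_CUBIC))
```

```text
[(np.float64(0.03390287516046303), np.float64(0.02076690404690793)), (np.float64(-0.036977233991928364), np.float64(0.02158767163071855))]
[(np.float64(0.03311458856647194), np.float64(-0.022232844562696603)), (np.float64(-0.03756286607884452), np.float64(-0.01946029150461797))]
[(array([ 0.5291, -0.1477,  0.1219]), np.float64(0.00021261302247866003)), (array([ 0.4899, -0.151 ,  0.1184]), np.float64(0.023367568725156336))]
```

View pics/cmp.png

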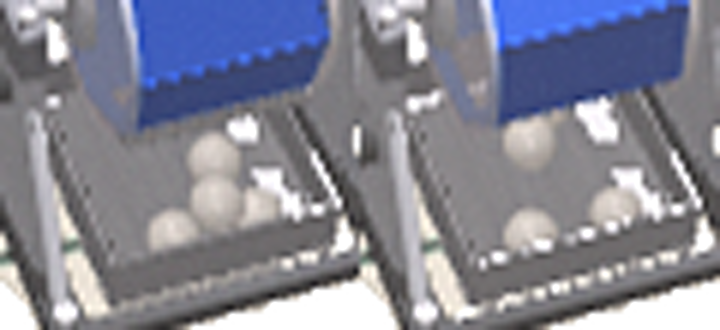

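View pics/wrist15.png

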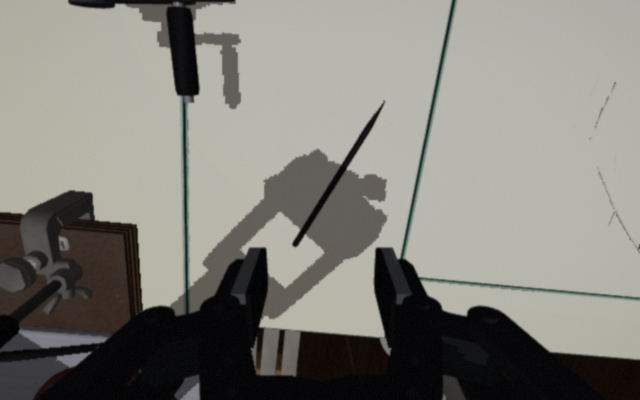

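Run:
```python
from h import *
xy=C+.25*EY
print(xy)
plan([((.50,-.03,.42),-40),((xy[0],xy[1],.40),5)],step=.045)
```

```text
[0.5962 0.1658]
[[[1.67,-3.47,-0.22],[-0.01,0.11,-7.3]],[[2.11,-3.23,-0.22],[-0.02,0.11,-7.3]],[[2.49,-2.93,-0.21],[-0.01,0.11,-7.3]],[[2.85,-2.6,-0.21],[-0.02,0.11,-7.29]],[[3.15,-2.21,-0.21],[-0.01,0.11,-7.3]],[[3.41,-1.79,-0.2],[-0.02,0.11,-7.3]],[[3.53,-0.87,0.33],[0.0,0.0,-7.5]],[[3.61,-0.4,0.34],[0.0,0.0,-7.5]]]
[[[3.64,0.07,0.33],[0.0,0.0,-7.5]],[[3.59,0.55,0.33],[0.0,0.0,-7.5]],[[3.49,1.01,0.34],[0.0,0.0,-7.5]],[[3.33,1.46,0.33],[0.0,0.0,-7.5]]]
```

jog_arm:
  steps:
    - [[1.7,-3.5,-0.3],[0,0,-7.3]]
    - [[2.1,-3.2,-0.3],[0,0,-7.3]]
    - [[2.5,-2.9,-0.3],[0,0,-7.3]]
    - [[2.9,-2.6,-0.2],[0,0,-7.3]]
    - [[3.2,-2.2,-0.2],[0,0,-7.3]]
    - [[3.4,-1.8,-0.2],[0,0,-7.3]]
    - [[3.5,-0.9,0.2],[0,0,-7.5]]
    - [[3.6,-0.4,0.2],[0,0,-7.5]]

```text
t: 21.6
tool_pos: [0.5282, 0.0517, 0.4171]
tool_rot: [-2.61, -1.737, 0.017]
contact_force: [1.0, -0.0, -0.7]
opening: 0.0469
```

jog_arm:
  steps:
    - [[3.6,0,0.2],[0,0,-7.5]]
    - [[3.6,0.5,0.2],[0,0,-7.5]]
    - [[3.5,1,0.2],[0,0,-7.5]]
    - [[3.5,1.5,0.2],[0,0,-7.5]]
    - [[1,0.5,0],[0,-8,0]]
    - [[1,0,0],[0,-8,0]]
    - [[1,0,0],[0,-8,0]]
    - [[0,0,0],[0,0,0]]

```text
t: 22.4
tool_pos: [0.5804, 0.2383, 0.4009]
tool_rot: [1.799, 2.14, -0.414]
contact_force: [-0.3, 1.0, -0.0]
opening: 0.0471
```

Run:
```python
from h import *
stat()
for n in ["wrist"]: cv2.imwrite(f"pics/{n}16.png",ctrl.get_image(n)[:,:,::-1])
```

```text
t 22.4 [0.5804 0.2383 0.4009] phi 9.67 zax [ 0.0534 -0.4138 -0.9088] F [-0.3114  1.0101 -0.002 ] open 0.0471 q [ 0.3402  0.0965  1.5894 -0.4202  1.5536  0.1956]
```

View pics/wrist16.png

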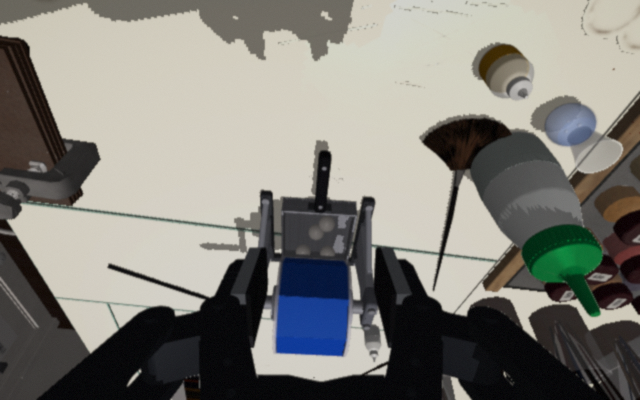

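Run:
```python
from h import *
a=cv2.imread("pics/wrist16.png")[190:270,250:390]
cv2.imwrite("pics/w16c.png",cv2.resize(cv2.convertScaleAbs(a,alpha=1.5),None,fx=5.5,fy=5.5,interpolation=cv2.INTER_CUBIC))
```

```text
(no output)
```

View pics/w16c.png

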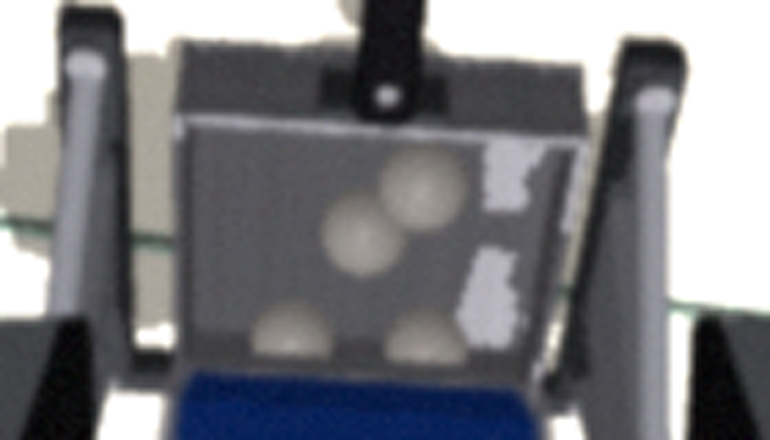

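Run:
```python
from station import ctrl
print(ctrl.finish_job())
```

```text
the job is handed in; nothing more can be done
None
```

The job is done and handed in at about 22.5 s. All four balls are in the pan, and the drum is left with its port facing straight down.

**What I did:** I carried the pan by its handle in between the bearing stands and set it down under the drum. I then turned the drum with the crank, slowing down for the part where the balls drop out, let go and backed the arm away.

**Last checks:**
- **Balls:** the final wrist picture shows four balls in the tray, two in the open part and two at the edge by the drum. None lies outside the pan.
- **Drum:** the fingers let go with the handle at 180° within about 0.3°. After release, the top facet in the overhead picture agreed, within the camera's 1–2° accuracy.
- **Pan:** it stands flat and central, within about 1–2 mm by the pan's handle and front edge. Its turn relative to the drum read between −1.8° and +2.8° off, which is within the picture noise.
- **Surroundings:** the yellow bottle and the two flasks look unmoved, and the forces I read at the wrist stayed below 9 N.

**What did not go smoothly:**
- The first grip on the crank sat about 7 mm too high, so I opened, lowered the gripper and took hold again before turning.
- One attempt to measure the handle's height after release was unusable, because its outer end was cut off at the edge of the crop. The inner end read 122 mm, where level is 120 mm.

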